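Tidy the TV console: remote to its tray, nesting boxes locked into one stack

ROBOT

A 6-joint arm with a two-finger parallel gripper is mounted at the origin on the work surface. World frame = base frame: x ahead of the robot, y to its left, z up, the work surface at z = 0. Lengths are in m, angles in rad, forces in N, time in s.
With the tool pointing down it reaches from about 0.35 to 0.975 m from the base axis. Payload 4.9 kg.
Tool frame: the origin (TCP) lies at the very end of the fingers, on their centre line; the grasp point (between the pads) lies 19 mm behind it; z points along the fingers, y is the direction in which the jaws open and shut (so a half turn about z gives the same grasp; the last joint's range is limited). The gripper opens to 85 mm and grips with 20 to 120 N. Pads are 22 mm wide; open, the fingers measure 114 mm over their backs; the gripper's body (76 mm by 85 mm) begins 54 mm behind the grasp point. The pads swing forward as they close: fully open they stand 13 mm farther back than shut.
Start: joints at [1.001, 0.053, 1.613, -0, 1.476, -0.119], TCP at [0.272, 0.563, 0.231] pointing down, gripper open.
Joint ranges: [-3.01, 3.01], [-1.01, 2.22], [0.06, 2.58], [-1.02, 4.17], [0.09, 2.62], [-3.14, 3.14]. Speed limits (rad/s): [2.57, 2.57, 3.14, 3.14, 3.14, 3.14].

INTERFACE

Orientations are given as a unit quaternion [w, x, y, z].
In Python, from plant import monitor, eyes, manip gives the robot as it stands.
- The arm moves only by the tool step_arm, never from a script. Its argument "motion" is a list of rows, each a list of 7 numbers: the shift along the world's x, y, z scaled (see below), then the turn, a rotation vector about the world's x, y, z scaled (see below), then the closure in counts, from 0 (fully open) to 255 (shut). In form: [[x, y, z, ax, ay, az, grip], ...]. A call has 1 to 10 rows; each row is the pose to reach, as a shift and turn from the pose commanded when the call began; what a row does not reach only later rows make up. The controller multiplies each number of a shift by 0.5 m and each number of a turn by 1.5 rad. A row lasts 1/10 s, in which the tool goes at most 50 mm and 8.59 degrees, less where a joint would pass 70% of its speed; a pose out of reach is approached as far as the arm can. A call with a number of a shift or a turn outside -1 to 1 is refused whole. A call with a gripper value outside its range is refused whole. The fingers move at their own pace and stop on an object; the grip force is fixed at half the most. Time passes only in rows, so rows that repeat a pose let the fingers close. It gives the time, the measured TCP pose, the force and the opening at its end, in the units of the state.
- monitor.state(): the state, without advancing time (a new reading comes with each control period).
- eyes.grab_frame(name): name is "scene" or "top" or "wrist"; returns a dict with "pixels" (400x640x3 uint8, red, green, blue), "mtx" (3x3 intrinsics, pixels), "dist" ([k1, k2, p1, p2, k3] as OpenCV has them; the pictures are not rectified), "rvec" (rotation vector, rad) and "tvec" (3), from world to camera coordinates, as OpenCV has them; the wrist camera has in their place "hand_eye" (4x4, takes a point from camera to tool coordinates, whose origin is the TCP and whose axes are the flange's). Camera axes: x right, y down, z forward; pixel columns grow to the right and rows downward; lengths in m; the calibration is good to about 2 mm. A picture is of the moment at which its call begins: read the wrist's pose just before it. There is no depth.
- manip.job_done(): hands the job in, once; it reports no verdict.
Trained networks look in the newest picture that a camera, given by its name, has taken for a name from the list of things; names that differ only in an ending like _2 or _b are one class to them, and where a whole thing is asked for, a point or a joint stands for the part that bears it (a point fixed in the world has none). Each returns a list of dicts, best first, with "p" (0 to 1); they miss things now and then, are a little off and sometimes report something else, mostly with a low value. They report only what shows in the picture. A call takes as long as a camera call. They do not tell look-alikes from the thing itself.
- eyes.look_for(name, camera): "box" ([centre column, centre row, width, height] in pixels, round what is visible of it).
- eyes.pinpoint(name, camera): "uv" ([column, row] in pixels: a listed point, or the origin of a listed thing).
The state is a dict: "time": time; "joint_pos": joint angles; "joint_vel": joint speeds; "joint_efforts": joint torques, N m; "tool_pos": TCP position; "tool_rot": TCP orientation; "contact_force": force on the tool from outside, world axes, zero at the start; "ft_torque": the same for the moment, N m; "gripper_width": opening from 0.0 (shut) to 1.0 (fully open).
Only numpy, scipy, OpenCV 4.12 (cv2) and the standard library are available. Lean on these libraries where they do the work, as an engineer would, in place of code of your own. Each camera call takes 0.05 s, during which the arm holds its last target.

TASK

Tidy the TV console: first lay the red fan remote, buttons up, flat and lengthwise in the dark wooden tray, then stack the three blue-lidded boxes one by one on the cork mat it was lying on: the largest in the middle of the mat with its long sides along the mat's, then the medium, then the small, each seated fully home so that its base recesses lock over the lugs of the lid below. Set everything down gently instead of dropping it, and leave the yellow-lidded box, the speaker, the vase and the coaster where they are.

Things in the scene. Friction and masses are not known exactly. Their poses are not given: they have to be found in the camera images.
- big_c (a point): Large nesting box, pale grey-blue with blue lid, 112 long x 68 wide x 50 high (mm, without lugs); the point is its centre, 25 mm above its base; x along its length (either way round), z up. Two tapered round lid lugs at x = +-30 mm: 13 mm across at the foot, 8 at the top, 5 high. Stands flat on the mat. About 0.2 kg.
- mid_c (a point): Medium nesting box, pale grey-blue with blue lid, 92 long x 56 wide x 42 high (mm, without lugs); the point is its centre, 21 mm above its base; x along its length (either way round), z up. Two tapered round lid lugs at x = +-22 mm: 13 mm across at the foot, 8 at the top, 5 high. Base recesses at x = +-30 mm, 16.5 mm square, 6 deep, fit over the large box's lugs; fully home its centre is 46 mm above the large one's. About 0.14 kg.
- small_c (a point): Small nesting box, pale grey-blue with blue lid, 72 long x 44 wide x 36 high (mm, without lugs); the point is its centre, 18 mm above its base; x along its length (either way round), z up. Plain lid. Base recesses at x = +-22 mm, 16.5 mm square, 6 deep, fit over the medium box's lugs; fully home its centre is 39 mm above the medium one's. About 0.09 kg.
- yellow_c (a point): Bystander, stays where it is: the same nesting box, pale grey-blue with yellow lid, 92 long x 56 wide x 42 high (mm, without lugs), with lugs, as the medium one; the point is its centre, 21 mm above its base; x along its length (either way round), z up.
- remote_c (a point): Red plastic fan remote, 125 long x 38 wide x 18 thick (mm), with grey and white buttons on top, lying on the cork mat at the start; the point is its centre, 9 mm above its underside; x is its long axis, z points out of the button side. 0.09 kg.
- mat: Fixed cork mat, 150 x 106 x 4 mm; origin at the centre of its underside (on the console top, z = 0), x along its 150 mm side, z up.
- tray: Fixed low dark wooden tray for the remote, 160 x 74 mm outside, 150 x 64 mm inside, rim 12 mm above the console, inner floor 5 mm above the console; origin at the centre of its underside, x along its length, z up.
- speaker: Bystander: loose silver aluminium speaker, 150 x 66 x 68 mm with a small dial on top (74 mm in all); origin at the centre of its underside, x along its length.
- vase: Bystander: loose green ceramic vase with a leaf-shaped outline and a dark mouth, 130 x 56 mm and 105 mm tall; origin at the centre of its underside, x along its length.
- coaster: Bystander: loose round pale wooden coaster, 92 mm across, 8 mm thick; origin at the centre of its underside.
Not all that is in view belongs to the job. What is shaped like the part that bears mid_c but orange is not meant. Leave any orange look-alike of the part that bears big_c alone.

How it is judged:
On the way, in this order (a step that is already met when the one before it is completed fails the run):
1. the fan remote lies flat in the wooden tray (horizontal distance between remote_c and tray below 0.02 m and z of remote_c in the frame of tray below 0.018 m and angle between remote_c's own z axis and vertical below 0.1 rad and angle between the x axis of remote_c and the x axis of tray, either way round below 0.3 rad), for 0.2 s.
2. the large box stands on the middle of the mat, along it (horizontal distance between big_c and mat below 0.015 m and z of big_c in the frame of mat below 0.033 m and angle between big_c's own z axis and vertical below 0.08 rad and angle between the x axis of big_c and the x axis of mat, either way round below 0.2 rad), for 0.2 s.
3. the medium box is locked home on the large one (horizontal distance between mid_c and big_c below 0.005 m and z of mid_c in the frame of big_c between 0.043 and 0.048 m and angle between the x axis of mid_c and the x axis of big_c, either way round below 0.12 rad), for 0.2 s.
4. the small box is locked home on the medium one (horizontal distance between small_c and mid_c below 0.005 m and z of small_c in the frame of mid_c between 0.036 and 0.041 m and angle between the x axis of small_c and the x axis of mid_c, either way round below 0.12 rad), for 0.2 s.
At the end, for the whole second after the job is handed in: Remote flat, buttons up, on the tray floor (within 20 mm, 17 deg); large box flat on the mat (within 15 mm of its centre, 11 deg along it); medium seated on large, small on medium, each within 5 mm, 7 deg and 2 mm of full depth; all at rest; the bystanders within 15 mm of their places (all of step 1 and all of step 2 and all of step 3 and all of step 4 and linear speed of each of big, mid, small, remote below 0.02 m/s); the robot touches nothing.
It fails at once if the yellow-lidded box, speaker, vase or coaster is pushed more than 15 mm, or the vase tipped (distance of any of yellow_c, speaker, vase, coaster from where it was at the start of the episode above 0.015 m or angle between vase's own z axis and vertical above 0.3 rad).
It fails at once if a box or the remote is dropped: it falls free faster than 0.6 m/s ((contact force between big and the fingers below 0.05 N and linear speed of big above 0.6 m/s) or (contact force between mid and the fingers below 0.05 N and linear speed of mid above 0.6 m/s) or (contact force between small and the fingers below 0.05 N and linear speed of small above 0.6 m/s) or (contact force between remote and the fingers below 0.05 N and linear speed of remote above 0.6 m/s)).
It also fails if it takes over 112 s, if anything falls off the work surface, if the arm or the gripper's body presses on something with over 40 N, if the wrist force passes 120 N, or if a joint passes its speed limit or range.

## Working session

There is one attempt and no reset: what is moved stays moved. The work goes in short steps, Python scripts to look and compute and a tool call to move; the robot and the scene stay as the last step left them, time stands still between calls to the robot, and variables do not carry over. Pictures are saved under pics/ and viewed, and the job is handed in when it is done.

Besides the shell and the picture viewer there is one more tool, called after ">>>" as name(argument=value, ...), one argument or row to a line, values as JSON. step_arm: Moves the arm, as the interface text tells. Its arguments: {"type":"object","properties":{"motion":{"type":"array","items":{"type":"array","items":{"type":"number"}}}},"required":["motion"]}

```bash
mkdir -p pics; ls; cat > h.py <<'E'
import numpy as np, cv2, sys
sys.path.insert(0,'.')
from plant import monitor, eyes, manip
from scipy.spatial.transform import Rotation as R
def q2R(q): return R.from_quat([q[1],q[2],q[3],q[0]]).as_matrix()
def cam(f,st=None):
    if 'rvec' in f:
        Rc=cv2.Rodrigues(np.array(f['rvec'],float))[0]; t=np.array(f['tvec'],float).reshape(3)
        return Rc,t
    H=np.array(f['hand_eye']); T=np.eye(4);T[:3,:3]=q2R(st['tool_rot']);T[:3,3]=st['tool_pos']
    W=np.linalg.inv(T@H); return W[:3,:3],W[:3,3]
def proj(f,P,st=None):
    Rc,t=cam(f,st)
    return cv2.projectPoints(np.array(P,float).reshape(-1,3),cv2.Rodrigues(Rc)[0],t,np.array(f['mtx'],float),np.array(f['dist'],float))[0].reshape(-1,2)
def back(f,uv,z,st=None):
    Rc,t=cam(f,st)
    n=cv2.undistortPoints(np.array(uv,float).reshape(-1,1,2),np.array(f['mtx'],float),np.array(f['dist'],float)).reshape(-1,2)
    d=np.c_[n,np.ones(len(n))]@Rc; c=-Rc.T@t
    return c+d*((z-c[2])/d[:,2])[:,None]
def save(f,n): cv2.imwrite('pics/'+n,f['pixels'][:,:,::-1])
E
python3 - <<'E'
from h import *
for c in('top','scene','wrist'):
    st=monitor.state(); f=eyes.grab_frame(c); save(f,c+'0.png')
    Rc,t=cam(f,st); print(c,-Rc.T@t,Rc[2])
    np.save('pics/%s0.npy'%c,{'f':f,'st':st},allow_pickle=True)
    if c=='wrist': continue
    for n,z in dict(big_c=.025,mid_c=.021,small_c=.018,yellow_c=.021,remote_c=.013,mat=0,tray=0,speaker=0,vase=0,coaster=0).items():
        for d in eyes.pinpoint(n,c)[:4]: print(n,d['p'],np.round(d['uv'],1),back(f,d['uv'],z)[0].round(4))
E
```

```text
pics
top [ 4.13331682e-01 -1.03499672e-03  1.19714370e+00] [ 0.15532285  0.0193854  -0.98767354]
big_c 0.87 [409.4 182.7] [ 0.639  -0.2424  0.025 ]
big_c 0.86 [463.1 154.9] [ 0.7141 -0.3942  0.025 ]
mid_c 0.83 [240.9 256.4] [0.4476 0.2153 0.021 ]
mid_c 0.55 [191.9 258.7] [0.4431 0.348  0.021 ]
small_c 0.85 [232.2 184.3] [0.645  0.2419 0.018 ]
yellow_c 0.74 [411.3 261.1] [ 0.4281 -0.2382  0.021 ]
remote_c 0.62 [317.6 201.8] [0.5929 0.0078 0.013 ]
mat 0.86 [317.3 191.5] [0.6237 0.0082 0.    ]
speaker 0.72 [486.9 226.8] [ 0.5172 -0.4543  0.    ]
vase 0.89 [145.4 228.2] [0.5292 0.4877 0.    ]
scene [ 1.1495658  -0.27248727  1.00386618] [-0.48273743  0.26027444 -0.83619482]
big_c 0.78 [231.4 253.9] [ 0.6327 -0.2482  0.025 ]
big_c 0.72 [190.  303.7] [ 0.7127 -0.392   0.025 ]
mid_c 0.68 [348.6 143.3] [0.4416 0.228  0.021 ]
mid_c 0.59 [379.4 131. ] [0.4427 0.3451 0.021 ]
mid_c 0.32 [313.4 207.4] [0.6033 0.0149 0.021 ]
small_c 0.74 [388.2 187.6] [0.6444 0.2455 0.018 ]
small_c 0.54 [316.7 214.7] [0.6277 0.0127 0.018 ]
yellow_c 0.8 [212.6 195.7] [ 0.429  -0.2278  0.021 ]
remote_c 0.79 [311.6 207.2] [0.5958 0.013  0.013 ]
mat 0.81 [315.6 218. ] [0.6264 0.0098 0.    ]
tray 0.82 [275.9 178.7] [ 0.4456 -0.0321  0.    ]
tray 0.33 [426.1 132.8] [0.5072 0.4942 0.    ]
speaker 0.91 [146.1 258.8] [ 0.5244 -0.4625  0.    ]
vase 0.59 [424.8 134.1] [0.5099 0.4867 0.    ]
coaster 0.97 [333.5 263.7] [ 0.7753 -0.0147  0.    ]
wrist [0.20172004 0.59695182 0.37352779] [ 0.2746571  -0.13281636 -0.9523252 ]
```

```bash
python3 - <<'E'
import cv2
a=cv2.imread('pics/top0.png')[110:310,100:540]
cv2.imwrite('pics/top0z.png',cv2.resize(a,(800,364),interpolation=cv2.INTER_CUBIC))
E
```

```text
(no output)
```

View pics/top0.png

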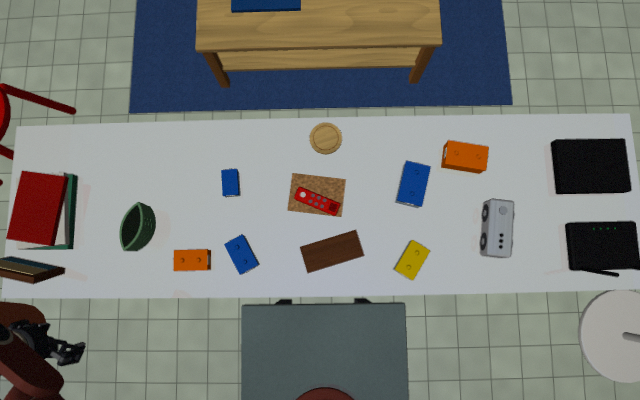

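View pics/scene0.png

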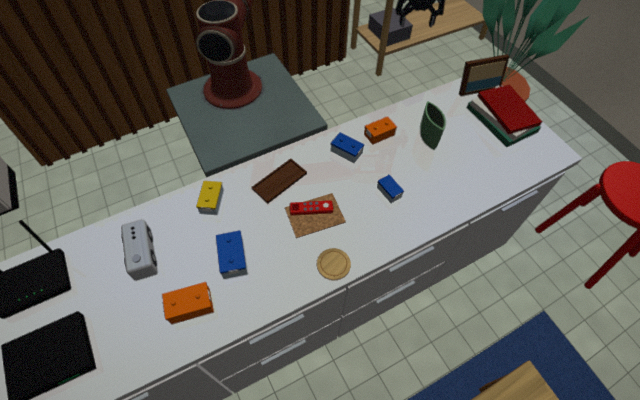

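View pics/top0z.png

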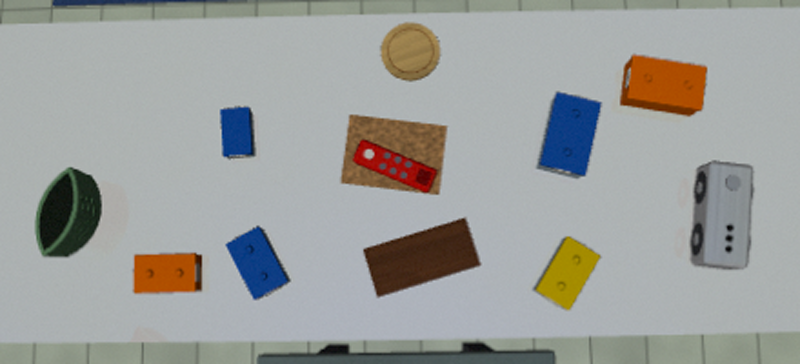

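View pics/wrist0.png

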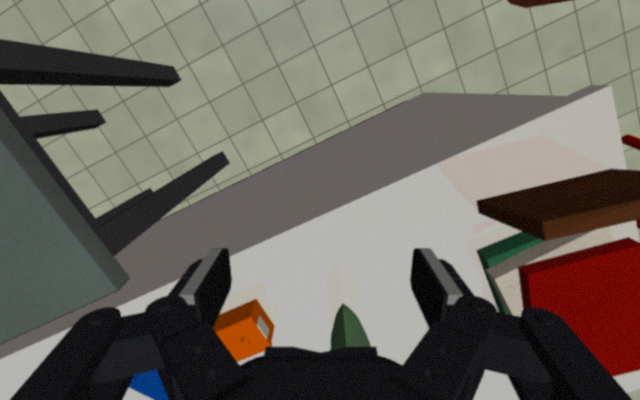

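```bash
cat >> h.py <<'E'
def masks(px):
    hsv=cv2.cvtColor(px,cv2.COLOR_RGB2HSV); H,S,V=[hsv[...,i].astype(int) for i in range(3)]
    return dict(blue=(H>100)&(H<125)&(S>140)&(V>60), yellow=(H>20)&(H<34)&(S>150)&(V>90),
      red=((H<5)|(H>174))&(S>150)&(V>80), orange=(H>6)&(H<18)&(S>200)&(V>150), cork=(H>6)&(H<20)&(S>70)&(S<190)&(V>80), dark=(H<20)&(S>100)&(V<110)&(V>30))
def rects(f,color,z,st=None,roi=None,amin=60,px=None):
    m=masks(f['pixels'])[color].astype(np.uint8)
    if roi is not None:
        k=np.zeros_like(m); x0,y0,x1,y1=roi; k[y0:y1,x0:x1]=1; m=m*k
    m=cv2.morphologyEx(m,cv2.MORPH_CLOSE,np.ones((3,3),np.uint8))
    out=[]
    for c in cv2.findContours(m,cv2.RETR_EXTERNAL,cv2.CHAIN_APPROX_NONE)[0]:
        if cv2.contourArea(c)<amin: continue
        P=back(f,cv2.convexHull(c).reshape(-1,2),z,st)[:,:2]
        (cx,cy),(w,h),a=cv2.minAreaRect((P*1000).astype(np.float32))
        if w<h: w,h,a=h,w,a+90
        u=c.reshape(-1,2).mean(0)
        out.append((cx/1000,cy/1000,w,h,(a+90)%180-90,u.round(0)))
    return out
E
cat > m0.py <<'E'
from h import *
for c in('top','scene'):
    f=np.load('pics/%s0.npy'%c,allow_pickle=True).item()['f']
    for col,z in [('blue',.05),('blue',.042),('blue',.036),('yellow',.042),('red',.022),('cork',.004),('dark',.012)]:
        roi=(100,110,540,300) if c=='top' else (100,90,450,330)
        for r in rects(f,col,z,roi=roi): print(c,col,z,np.round(r[:5],4),r[5])
E
python3 m0.py
```

```text
top blue 0.05 [ 0.4531  0.2105 89.1811 54.652  27.2803] [241. 254.]
top blue 0.05 [ 0.6458  0.2428 70.266  42.5886  4.3882] [230. 182.]
top blue 0.05 [  0.6334  -0.2478 111.044   67.1236 -15.3195] [413. 183.]
top blue 0.042 [ 0.4534  0.212  89.803  55.0331 27.2804] [241. 254.]
top blue 0.042 [ 0.6474  0.2445 70.7561 42.8856  4.3883] [230. 182.]
top blue 0.042 [  0.6349  -0.2495 111.8183  67.5917 -15.3195] [413. 183.]
top blue 0.036 [ 0.4536  0.2131 90.2695 55.319  27.2803] [241. 254.]
top blue 0.036 [ 0.6486  0.2457 71.1235 43.1084  4.3883] [230. 182.]
top blue 0.036 [  0.636   -0.2508 112.3991  67.9428 -15.3195] [413. 183.]
top yellow 0.042 [  0.432   -0.2355  90.259   55.0759 -32.8503] [412. 260.]
top red 0.022 [5.945000e-01 1.100000e-02 1.224328e+02 3.743370e+01 6.605180e+01] [317. 201.]
top cork 0.004 [6.152000e-01 1.140000e-02 1.480544e+02 1.057724e+02 8.203920e+01] [316. 196.]
top cork 0.004 [ 7.75800e-01 -1.74000e-02  8.76654e+01  8.72650e+01 -1.23450e+00] [326. 139.]
top dark 0.012 [ 4.593000e-01 -2.660000e-02  1.557277e+02  7.068000e+01 -7.386500e+01] [331. 251.]
top dark 0.
[... 1023 characters left out ...]
2  8.96154e+01  8.92707e+01  7.58178e+01] [333. 264.]
scene cork 0.004 [6.160000e-01 1.170000e-02 1.479630e+02 1.059418e+02 8.202580e+01] [315. 213.]
scene dark 0.012 [  0.7346  -0.4051 115.5095  16.6774  79.1792] [190. 315.]
scene dark 0.012 [6.094000e-01 3.900000e-03 1.303643e+02 5.027760e+01 5.853630e+01] [310. 212.]
scene dark 0.012 [ 4.618000e-01 -2.760000e-02  1.580899e+02  7.384350e+01 -7.380490e+01] [279. 180.]
scene dark 0.012 [  0.4537   0.3433 101.5961  69.768   59.9213] [378. 135.]
scene dark 0.012 [ 6.000000e-02 -3.060000e-02  2.037952e+02  9.209760e+01  6.144980e+01] [231.  97.]
scene dark 0.012 [-6.450000e-02 -3.368000e-01  2.701743e+02  2.600981e+02 -1.056210e+01] [131. 110.]
```

```bash
cat >> h.py <<'E'
def pose():
    s=monitor.state(); M=q2R(s['tool_rot']); return s,np.array(s['tool_pos']),M
def plan(x,y,z,xdir_deg,alt=None):
    """tool x axis along xdir (mod 180), pointing down"""
    s,p,M=pose(); best=None
    for k in (0,180):
        a=np.radians(xdir_deg+k); X=np.array([np.cos(a),np.sin(a),0]); Z=np.array([0,0,-1.]); T=np.c_[X,np.cross(Z,X),Z]
        rv=R.from_matrix(T@M.T).as_rotvec()
        print('opt',k,'shift',((np.array([x,y,z])-p)/.5).round(4),'turn',(rv/1.5).round(4),'deg',np.degrees(np.linalg.norm(rv)).round(1))
    print('t',s['time'],'pos',p.round(4),'xdir',np.degrees(np.arctan2(M[1,0],M[0,0])).round(2),'zax',M[:,2].round(4),'j',np.round(s['joint_pos'],2),'F',np.round(s['contact_force'],1),'w',round(s['gripper_width'],3))
E
python3 - <<'E'
from h import *
plan(.596,.0107,.11,66.0)
E
```

```text
opt 0 shift [ 0.6474 -1.1037 -0.2426] turn [-0.      0.     -1.0259] deg 88.2
opt 180 shift [ 0.6474 -1.1037 -0.2426] turn [-0.     -0.      1.0685] deg 91.8
t 1.15 pos [0.2723 0.5625 0.2313] xdir 154.17 zax [-0.  0. -1.] j [ 1.    0.05  1.61  0.    1.48 -0.12] F [-1.  -0.1 -0.1] w 1.0
```

>>> step_arm(
  motion=[
    [0.5, -0.9, 0, 0, 0, -0.8, 0],
    [0.5, -0.9, 0, 0, 0, -0.8, 0],
    [0.5, -0.9, 0, 0, 0, -0.8, 0],
    [0.5, -0.9, 0, 0, 0, -0.8, 0],
    [0.5, -0.9, 0, 0, 0, -0.8, 0],
    [0.5, -0.9, 0, 0, 0, -0.8, 0],
    [0.5, -0.9, 0, 0, 0, -0.8, 0],
    [0.5, -0.9, 0, 0, 0, -0.8, 0],
    [0.5, -0.9, 0, 0, 0, -0.8, 0],
    [0.5, -0.9, 0, 0, 0, -0.8, 0],
  ],
)

```text
time: 2.15
tool_pos: [0.5158, 0.1235, 0.2317]
tool_rot: [0.0, 0.735, 0.678, 0.0]
contact_force: [0.7, 1.0, 0.3]
gripper_width: 1.0
```

```bash
python3 - <<'E'
from h import *
plan(.596,.0107,.11,66.0)
E
```

```text
opt 0 shift [ 0.1604 -0.2257 -0.2433] turn [-1.000e-04  7.000e-04 -2.258e-01] deg 19.4
opt 180 shift [ 0.1604 -0.2257 -0.2433] turn [-1.0000e-03 -1.0000e-04  1.8686e+00] deg 160.6
t 2.15 pos [0.5158 0.1235 0.2317] xdir 85.41 zax [ 1.e-03  3.e-04 -1.e+00] j [ 0.09 -0.18  1.83  0.    1.49  0.17] F [0.7 1.  0.3] w 1.0
```

>>> step_arm(
  motion=[
    [0.149, -0.204, -0.242, 0, 0, -0.226, 0],
    [0.149, -0.204, -0.242, 0, 0, -0.226, 0],
    [0.149, -0.204, -0.242, 0, 0, -0.226, 0],
    [0.149, -0.204, -0.242, 0, 0, -0.226, 0],
    [0.149, -0.204, -0.242, 0, 0, -0.226, 0],
    [0.149, -0.204, -0.242, 0, 0, -0.226, 0],
    [0.149, -0.204, -0.242, 0, 0, -0.226, 0],
  ],
)

```text
time: 2.85
tool_pos: [0.5902, 0.0242, 0.112]
tool_rot: [0.001, 0.838, 0.545, 0.001]
contact_force: [0.3, 0.7, -0.1]
gripper_width: 1.001
```

```bash
python3 - <<'E'
from h import *
plan(.596,.0107,.013,66.0)
st=monitor.state(); f=eyes.grab_frame('wrist'); save(f,'w1.png')
print(proj(f,[st['tool_pos']],st))
for r in rects(f,'red',.022,st): print(r)
for r in rects(f,'cork',.004,st): print(r)
E
```

```text
opt 0 shift [ 0.0116 -0.0271 -0.198 ] turn [-0.      0.0016 -0.0005] deg 0.1
opt 180 shift [ 0.0116 -0.0271 -0.198 ] turn [-2.5000e-03 -1.0000e-04  2.0938e+00] deg 180.0
t 2.85 pos [0.5902 0.0242 0.112 ] xdir 66.05 zax [ 2.4e-03  1.0e-04 -1.0e+00] j [-0.09  0.07  1.8   0.    1.27  0.33] F [ 0.3  0.7 -0.1] w 1.001
[[321.05904966 252.11648878]]
(0.5971503295898437, 0.013431709289550781, 121.38701629638672, 36.16399002075195, 66.00956726074219, array([334., 197.]))
(0.776863525390625, -0.01602019500732422, 94.50534057617188, 91.75822448730469, -17.99622344970703, array([551., 140.]))
(0.6162353515625, 0.012970252990722657, 149.3091583251953, 105.45233917236328, 82.02603149414062, array([349., 174.]))
(0.8463108520507813, 0.0018907394409179688, 135.3068389892578, 20.641847610473633, 89.95408630371094, array([630.,  78.]))
```

View pics/w1.png

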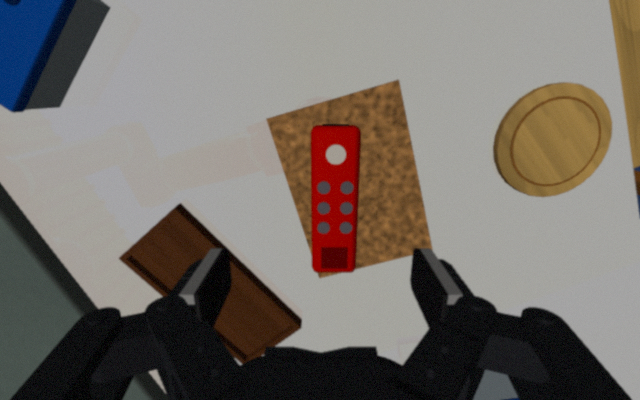

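>>> step_arm(
  motion=[
    [0.0126, -0.0244, -0.05, 0, 0.0016, 0, 0],
    [0.0126, -0.0244, -0.12, 0, 0.0016, 0, 60],
    [0.0126, -0.0244, -0.17, 0, 0.0016, 0, 60],
    [0.0126, -0.0244, -0.203, 0, 0.0016, 0, 60],
    [0.0126, -0.0244, -0.203, 0, 0.0016, 0, 60],
    [0.0126, -0.0244, -0.203, 0, 0.0016, 0, 60],
  ],
)

```text
time: 3.5
tool_pos: [0.5967, 0.0116, 0.0101]
tool_rot: [-0.0, 0.839, 0.545, -0.0]
contact_force: [-0.1, -0.4, -0.3]
gripper_width: 0.765
```

```bash
python3 - <<'E'
from h import *
plan(.5965,.012,.010,66.0)
st=monitor.state(); f=eyes.grab_frame('wrist'); save(f,'w2.png')
for r in rects(f,'red',.022,st): print(r)
E
```

```text
opt 0 shift [-0.0004  0.0007 -0.0002] turn [ 0.0001 -0.0004 -0.0004] deg 0.1
opt 180 shift [-0.0004  0.0007 -0.0002] turn [7.000e-04 2.000e-04 2.094e+00] deg 180.0
t 3.5 pos [0.5967 0.0116 0.0101] xdir 66.04 zax [-7.e-04 -2.e-04 -1.e+00] j [-0.11  0.22  1.82 -0.    1.1   0.31] F [-0.1 -0.4 -0.3] w 0.765
(0.5989960327148437, 0.016886699676513673, 115.27994537353516, 35.824127197265625, 65.88513946533203, array([321., 237.]))
```

View pics/w2.png

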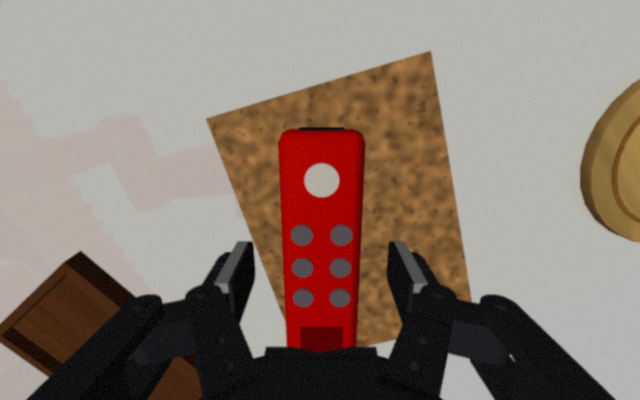

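>>> step_arm(
  motion=[
    [0, 0, 0, 0, 0, 0, 255],
    [0, 0, 0, 0, 0, 0, 255],
    [0, 0, 0, 0, 0, 0, 255],
    [0, 0, 0, 0, 0, 0, 255],
    [0, 0, 0, 0, 0, 0, 255],
    [0, 0, 0, 0, 0, 0, 255],
    [0, 0, 0.02, 0, 0, 0, 255],
    [0, 0, 0.06, 0, 0, 0, 255],
    [0, 0, 0.12, 0, 0, 0, 255],
    [0, 0, 0.12, 0, 0, 0, 255],
  ],
)

```text
time: 4.55
tool_pos: [0.5991, 0.0109, 0.0738]
tool_rot: [0.002, 0.839, 0.545, 0.002]
contact_force: [1.0, -0.9, -0.9]
gripper_width: 0.421
```

```bash
python3 - <<'E'
from h import *
plan(.4605,-.027,.05,-73.85)
st=monitor.state(); f=eyes.grab_frame('wrist'); save(f,'w3.png')
for r in rects(f,'red',.022+.06,st): print(r)
for r in rects(f,'dark',.012,st): print(r)
f=eyes.grab_frame('scene'); save(f,'s3.png')
for r in rects(f,'red',.022+.06,roi=(100,90,450,330)): print(r)
E
```

```text
opt 0 shift [-0.2772 -0.0759 -0.0476] turn [ 5.2000e-03  1.0000e-03 -1.6271e+00] deg 139.8
opt 180 shift [-0.2772 -0.0759 -0.0476] turn [-0.0008  0.0041  0.4672] deg 40.2
t 4.55 pos [0.5991 0.0109 0.0738] xdir 65.99 zax [ 6.e-03 -9.e-04 -1.e+00] j [-0.11  0.14  1.8  -0.    1.2   0.31] F [ 1.  -0.9 -0.9] w 0.421
(0.6001875, 0.014741504669189453, 118.84651184082031, 36.893524169921875, 65.89554595947266, array([320., 237.]))
(0.44541970825195315, -0.09239104461669922, 19.407817840576172, 6.159307479858398, -74.345290184021, array([206., 380.]))
(0.46117535400390625, -0.07811771392822266, 39.49812316894531, 16.578319549560547, 56.865928649902344, array([216., 363.]))
(0.453627197265625, 0.011759872436523438, 82.58805847167969, 80.54667663574219, -73.97238159179688, array([155., 268.]))
(0.603509765625, -0.03831909942626953, 179.70816040039062, 51.73594665527344, 48.55567932128906, array([347., 268.]))
(0.7314779052734375, -0.007341875076293945, 54.22457504272461, 9.944814682006836, 85.3416976928711, array([511., 152.]))
(0.6284938354492188, 0.06283079528808594, 40.89018630981445, 12.430522918701172, -28.649044036865234, array([325., 126.]))
(0.5845811767578125, -0.023085161209106444, 49.8597297668457, 32.97021484375, 62.11054229736328, array([298., 196.]))
(0.61429296875, 0.0453238525390625, 42.948299407958984, 35.89402770996094, 68.29981994628906, array([325., 194.]))
```

View pics/w3.png

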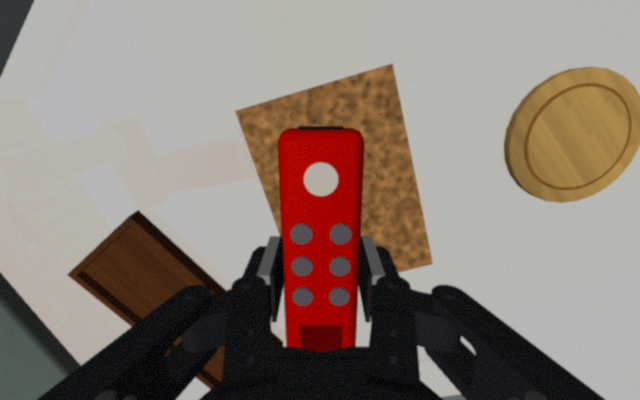

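>>> step_arm(
  motion=[
    [-0.08, -0.022, 0, 0, 0.0, 0.1, 255],
    [-0.17, -0.046, 0, 0, 0, 0.2, 255],
    [-0.25, -0.07, 0, 0, 0, 0.3, 255],
    [-0.273, -0.077, 0, 0, 0, 0.4, 255],
    [-0.273, -0.077, 0, 0, 0, 0.467, 255],
    [-0.273, -0.077, 0, 0, 0, 0.467, 255],
    [-0.273, -0.077, -0.04, 0, 0, 0.467, 255],
    [-0.273, -0.077, -0.07, 0, 0, 0.467, 255],
    [-0.273, -0.077, -0.07, 0, 0, 0.467, 255],
    [-0.273, -0.077, -0.07, 0, 0, 0.467, 255],
  ],
)

```text
time: 5.65
tool_pos: [0.4589, -0.027, 0.0331]
tool_rot: [-0.001, 0.601, 0.799, -0.002]
contact_force: [0.7, -0.5, -0.9]
gripper_width: 0.425
```

```bash
python3 - <<'E'
from h import *
plan(.4605,-.027,.011,-73.85)
st=monitor.state(); f=eyes.grab_frame('wrist'); save(f,'w4.png')
for r in rects(f,'red',st['tool_pos'][2]+.012,st): print(r)
f=eyes.grab_frame('scene'); save(f,'s4.png')
for r in rects(f,'red',st['tool_pos'][2]+.012,roi=(100,90,450,330)): print(r)
E
```

```text
opt 0 shift [ 0.0032  0.     -0.0442] turn [-4.0000e-03 -1.2000e-03 -2.0935e+00] deg 179.9
opt 180 shift [ 0.0032  0.     -0.0442] turn [ 0.0008 -0.0025  0.0009] deg 0.2
t 5.65 pos [ 0.4589 -0.027   0.0331] xdir 106.07 zax [-0.0038 -0.0011 -1.    ] j [-0.22 -0.13  2.14 -0.    1.13 -0.5 ] F [ 0.7 -0.5 -0.9] w 0.425
(0.45719317626953127, -0.02114054870605469, 115.50030517578125, 36.43842697143555, -73.94591522216797, array([320., 237.]))
(0.4680901794433594, -0.05281117248535156, 70.70960998535156, 37.405399322509766, -73.78339385986328, array([271., 178.]))
```

View pics/w4.png

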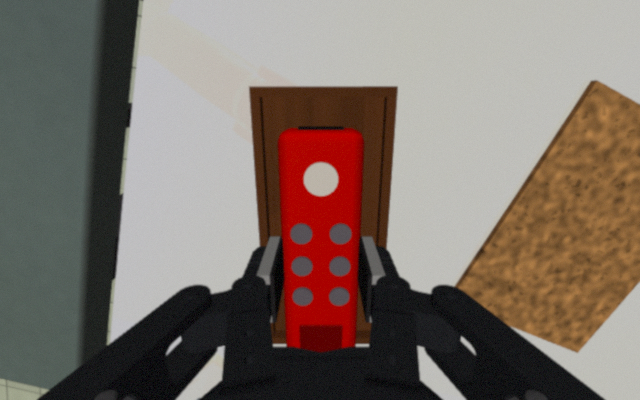

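>>> step_arm(
  motion=[
    [0.003, 0, -0.015, 0, 0, 0, 255],
    [0.003, 0, -0.03, 0, 0, 0, 255],
    [0.003, 0, -0.038, 0, 0, 0, 255],
    [0.003, 0, -0.043, 0, 0, 0, 255],
    [0.003, 0, -0.043, 0, 0, 0, 255],
    [0.003, 0, -0.043, 0, 0, 0, 255],
  ],
)

```text
time: 6.35
tool_pos: [0.461, -0.0273, 0.0122]
tool_rot: [-0.0, 0.601, 0.799, -0.001]
contact_force: [-0.1, -0.2, -0.8]
gripper_width: 0.424
```

>>> step_arm(
  motion=[
    [0, 0, -0.0015, 0, 0, 0, 255],
    [0, 0, -0.003, 0, 0, 0, 255],
    [0, 0, -0.003, 0, 0, 0, 255],
  ],
)

```text
time: 6.65
tool_pos: [0.4611, -0.0273, 0.0118]
tool_rot: [-0.001, 0.601, 0.799, -0.001]
contact_force: [-4.8, 0.5, 7.6]
gripper_width: 0.424
```

>>> step_arm(
  motion=[
    [0, 0, 0, 0, 0, 0, 115],
    [0, 0, 0, 0, 0, 0, 115],
    [0, 0, 0, 0, 0, 0, 115],
    [0, 0, 0.03, 0, 0, 0, 110],
    [0, 0, 0.1, 0, 0, 0, 60],
    [0, 0, 0.2, 0, 0, 0, 0],
    [0, 0, 0.3, 0, 0, 0, 0],
  ],
)

```text
time: 7.35
tool_pos: [0.46, -0.027, 0.1615]
tool_rot: [-0.001, 0.601, 0.799, -0.002]
contact_force: [1.6, -1.0, 0.8]
gripper_width: 0.994
```

```bash
python3 - <<'E'
from h import *
plan(.635,-.248,.15,-15.3)
st=monitor.state(); f=eyes.grab_frame('wrist'); save(f,'w5.png')
for r in rects(f,'red',.023,st): print(r)
f=eyes.grab_frame('scene'); save(f,'s5.png')
for r in rects(f,'red',.023,roi=(100,90,450,330)): print(r)
E
```

```text
opt 0 shift [ 0.35   -0.4419 -0.023 ] turn [-0.0022 -0.0023 -1.4129] deg 121.4
opt 180 shift [ 0.35   -0.4419 -0.023 ] turn [ 0.0019 -0.0019  0.6815] deg 58.6
t 7.35 pos [ 0.46   -0.027   0.1615] xdir 106.13 zax [-0.0037 -0.0011 -1.    ] j [-0.22 -0.3   2.05 -0.    1.39 -0.5 ] F [ 1.6 -1.   0.8] w 0.994
(0.46034442138671877, -0.02517516326904297, 122.8192367553711, 37.458499908447266, -74.0206356048584, array([322., 173.]))
(0.4618687133789062, -0.027948143005371094, 123.94452667236328, 39.4981689453125, -74.04130363464355, array([279., 178.]))
```

View pics/w5.png

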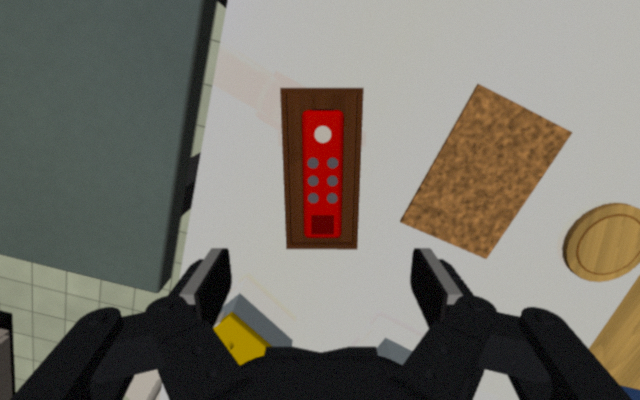

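>>> step_arm(
  motion=[
    [0.06, -0.08, 0, 0, 0, 0.1, 0],
    [0.12, -0.16, 0, 0, 0, 0.2, 0],
    [0.18, -0.24, 0, 0, 0, 0.3, 0],
    [0.24, -0.32, 0, 0, 0, 0.4, 0],
    [0.3, -0.4, 0, 0, 0, 0.5, 0],
    [0.35, -0.442, -0.02, 0, 0, 0.6, 0],
    [0.35, -0.442, -0.05, 0, 0, 0.682, 0],
    [0.35, -0.442, -0.08, 0, 0, 0.682, 0],
    [0.35, -0.442, -0.08, 0, 0, 0.682, 0],
  ],
)

```text
time: 8.35
tool_pos: [0.6336, -0.2469, 0.1163]
tool_rot: [-0.003, 0.134, 0.991, 0.0]
contact_force: [0.2, 0.1, -1.5]
gripper_width: 1.002
```

```bash
python3 - <<'E'
from h import *
plan(.635,-.248,.020,-15.3)
st=monitor.state(); f=eyes.grab_frame('wrist'); save(f,'w6.png')
for r in rects(f,'blue',.05,st): print(r)
E
```

```text
opt 0 shift [ 0.0028 -0.0021 -0.1927] turn [-6.1000e-03  1.0000e-03 -2.0932e+00] deg 179.9
opt 180 shift [ 0.0028 -0.0021 -0.1927] turn [-0.0006 -0.0039  0.0012] deg 0.4
t 8.35 pos [ 0.6336 -0.2469  0.1163] xdir 164.6 zax [-5.9e-03  9.0e-04 -1.0e+00] j [-0.48  0.27  1.57 -0.    1.31 -1.78] F [ 0.2  0.1 -1.5] w 1.002
(0.8667726440429687, -0.03392932510375977, 20.680137634277344, 10.469532012939453, 2.0837998390197754, array([622., 380.]))
(0.6334085083007812, -0.2474908142089844, 110.25482177734375, 65.8787612915039, -15.240036010742188, array([319., 200.]))
```

View pics/w6.png

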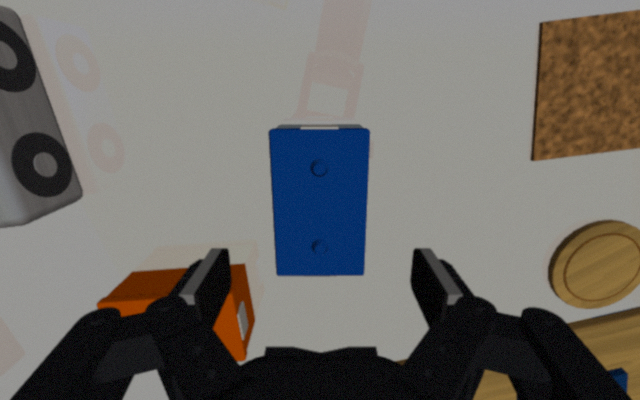

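>>> step_arm(
  motion=[
    [0.001, -0.001, -0.05, 0, -0.0035, 0, 0],
    [0.001, -0.001, -0.1, 0, -0.0035, 0, 0],
    [0.001, -0.001, -0.15, 0, -0.0035, 0, 0],
    [0.001, -0.001, -0.19, 0, -0.0035, 0, 0],
    [0.001, -0.001, -0.2, 0, -0.0035, 0, 0],
    [0.001, -0.001, -0.2, 0, -0.0035, 0, 0],
    [0.001, -0.001, -0.2, 0, -0.0035, 0, 0],
  ],
)

```text
time: 9.1
tool_pos: [0.6375, -0.249, 0.0228]
tool_rot: [0.004, 0.133, 0.991, -0.001]
contact_force: [-0.3, -0.8, -0.0]
gripper_width: 0.998
```

>>> step_arm(
  motion=[
    [0, 0, 0, 0, 0, 0, 255],
    [0, 0, 0, 0, 0, 0, 255],
    [0, 0, 0, 0, 0, 0, 255],
    [0, 0, 0, 0, 0, 0, 255],
    [0, 0, 0, 0, 0, 0, 255],
  ],
)

```text
time: 9.6
tool_pos: [0.6379, -0.2494, 0.0233]
tool_rot: [0.005, 0.133, 0.991, -0.001]
contact_force: [-0.2, 1.6, 5.8]
gripper_width: 0.786
```

```bash
python3 - <<'E'
from h import *
plan(.6157,.0115,.15,82.0)
st=monitor.state(); f=eyes.grab_frame('wrist'); save(f,'w7.png')
for r in rects(f,'blue',.05,st): print(r)
E
```

```text
opt 0 shift [-0.0445  0.5219  0.2534] turn [ 0.0065  0.003  -0.9627] deg 82.7
opt 180 shift [-0.0445  0.5219  0.2534] turn [-0.0031  0.0067  1.1317] deg 97.3
t 9.6 pos [ 0.6379 -0.2494  0.0233] xdir 164.74 zax [ 0.009 -0.004 -1.   ] j [-0.48  0.38  1.6   0.    1.15 -1.79] F [-0.2  1.6  5.8] w 0.786
(0.6291769409179687, -0.246648193359375, 101.39599609375, 66.63496398925781, -15.307670593261719, array([321., 247.]))
```

View pics/w7.png

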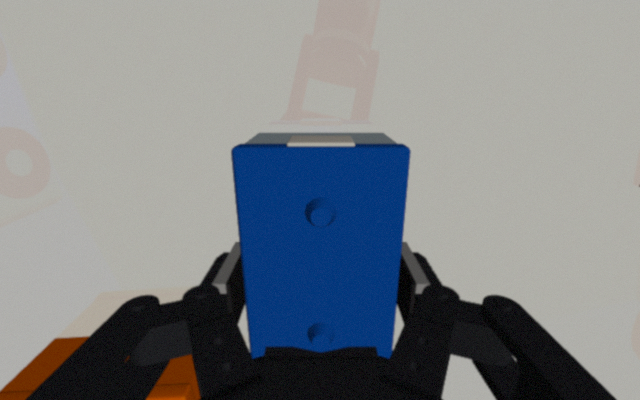

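```bash
python3 - <<'E'
from h import *
import time
st=monitor.state(); f=eyes.grab_frame('wrist')
P=back(f,[[320,211],[320,332]],.054,st); print(P,P.mean(0),np.linalg.norm(P[0]-P[1]))
plan(.634,-.2475,.02,-15.3)
for c in ('top','scene'):
    f=eyes.grab_frame(c); save(f,c+'7.png')
    for r in rects(f,'blue',.05,roi=(100,110,540,300)): print(c,r)
plan(.634,-.2475,.02,-15.3)
E
```

```text
[[ 0.6042632  -0.24011683  0.054     ]
 [ 0.65956445 -0.25529109  0.054     ]] [ 0.63191383 -0.24770396  0.054     ] 0.05734533119868585
opt 0 shift [-0.0079  0.0039 -0.0066] turn [-0.0094  0.0042  2.094 ] deg 180.0
opt 180 shift [-0.0079  0.0039 -0.0066] turn [ 0.0027  0.006  -0.0004] deg 0.6
t 9.7 pos [ 0.6379 -0.2494  0.0233] xdir 164.73 zax [ 0.009 -0.004 -1.   ] j [-0.48  0.38  1.6   0.    1.15 -1.79] F [-1.2  1.1  5.8] w 0.782
top (0.4531787109375, 0.21041845703125, 89.18111419677734, 54.81493377685547, 27.280332565307617, array([241., 254.]))
top (0.6456741333007813, 0.24258367919921875, 70.52143096923828, 42.93830871582031, 4.388245582580566, array([230., 182.]))
scene (0.655175048828125, -0.2550350341796875, 73.01464080810547, 67.7099380493164, -15.224845886230469, array([231., 259.]))
scene (0.65801953125, 0.23799142456054687, 70.22988891601562, 42.17454147338867, 4.421131134033203, array([391., 186.]))
scene (0.4625, 0.20824307250976562, 90.61587524414062, 55.24488830566406, 27.258525848388672, array([347., 144.]))
opt 0 shift [-0.0079  0.0039 -0.0066] turn [-0.0094  0.0041  2.094 ] deg 180.0
opt 180 shift [-0.0079  0.0039 -0.0066] turn [ 0.0026  0.006  -0.0004] deg 0.6
t 9.8 pos [ 0.6379 -0.2494  0.0233] xdir 164.73 zax [ 0.009  -0.0039 -1.    ] j [-0.48  0.38  1.6   0.    1.15 -1.79] F [-0.2  1.5  5.4] w 0.779
```

>>> step_arm(
  motion=[
    [0, 0, 0.01, 0, 0, 0, 255],
    [0, 0, 0.04, 0, 0, 0, 255],
    [0, 0, 0.1, 0, 0, 0, 255],
    [0, 0, 0.16, 0, 0, -0.08, 255],
    [0, 0.06, 0.2, 0, 0, -0.18, 255],
    [-0.01, 0.14, 0.2, 0, 0, -0.28, 255],
    [-0.02, 0.22, 0.2, 0, 0, -0.38, 255],
    [-0.03, 0.3, 0.2, 0, 0, -0.48, 255],
    [-0.04, 0.38, 0.2, 0, 0, -0.58, 255],
    [-0.045, 0.44, 0.2, 0, 0, -0.68, 255],
  ],
)

```text
time: 10.8
tool_pos: [0.613, -0.0265, 0.1213]
tool_rot: [0.002, 0.602, 0.799, -0.002]
contact_force: [0.6, -0.5, -2.9]
gripper_width: 0.784
```

>>> step_arm(
  motion=[
    [0, 0.03, 0, 0, 0, -0.08, 255],
    [0, 0.074, 0, 0, 0, -0.17, 255],
    [0, 0.074, -0.03, 0, 0, -0.25, 255],
    [0, 0.074, -0.06, 0, 0, -0.282, 255],
    [0, 0.074, -0.1, 0, 0, -0.282, 255],
    [0, 0.074, -0.1, 0, 0, -0.282, 255],
    [0, 0.074, -0.1, 0, 0, -0.282, 255],
    [0, 0.074, -0.1, 0, 0, -0.282, 255],
  ],
)

```text
time: 11.6
tool_pos: [0.6148, 0.0081, 0.0724]
tool_rot: [0.002, 0.754, 0.656, -0.002]
contact_force: [-0.0, -0.7, -1.3]
gripper_width: 0.782
```

```bash
python3 - <<'E'
from h import *
plan(.615,.0075,.0275,82.0)
st=monitor.state(); f=eyes.grab_frame('wrist'); save(f,'w8.png')
dz=st['tool_pos'][2]-.0233
for r in rects(f,'blue',.05+dz,st): print(r)
for c in ('top','scene'):
    f=eyes.grab_frame(c); save(f,c+'8.png')
    for r in rects(f,'blue',.05+dz,roi=(250,110,540,300)): print(c,r)
E
```

```text
opt 0 shift [ 0.0004 -0.0012 -0.0898] turn [ 0.0041  0.0003 -0.0007] deg 0.4
opt 180 shift [ 0.0004 -0.0012 -0.0898] turn [-5.0000e-04  6.4000e-03  2.0937e+00] deg 179.9
t 11.6 pos [0.6148 0.0081 0.0724] xdir 82.06 zax [ 5.0e-04 -6.1e-03 -1.0e+00] j [-0.11  0.17  1.76 -0.01  1.21  0.04] F [-0.  -0.7 -1.3] w 0.782
(0.7484767456054687, -0.022560287475585937, 16.319875717163086, 14.749774932861328, -89.67009991407394, array([621., 309.]))
(0.743611083984375, 0.0034796690940856936, 11.728029251098633, 5.246979713439941, 89.80477142333984, array([625., 253.]))
(0.6157283325195313, 0.017321685791015624, 101.25473022460938, 66.72537231445312, 81.9947280883789, array([320., 247.]))
top (0.43992990112304686, 0.16930484008789062, 47.08317947387695, 17.525402069091797, 0.30270516872406006, array([252., 259.]))
top (0.5982083129882813, -0.01578169059753418, 43.81087875366211, 32.874656677246094, -1.2649612426757812, array([328., 196.]))
top (0.6041142578125, 0.04488164138793945, 42.94802474975586, 39.969268798828125, 81.76777648925781, array([301., 194.]))
scene (0.6132742919921875, -0.012561511993408204, 68.89144134521484, 68.6570053100586, 85.74722290039062, array([305., 199.]))
scene (0.6224828491210938, 0.05210809326171875, 71.64067077636719, 27.491466522216797, -14.336105346679688, array([329., 193.]))
scene (0.6833081665039062, 0.2117862548828125, 66.61607360839844, 39.87922286987305, 4.421123027801514, array([391., 186.]))
scene (0.5018795471191406, 0.18596340942382814, 73.72811126708984, 51.423221588134766, 28.427324295043945, array([349., 145.]))
```

View pics/w8.png

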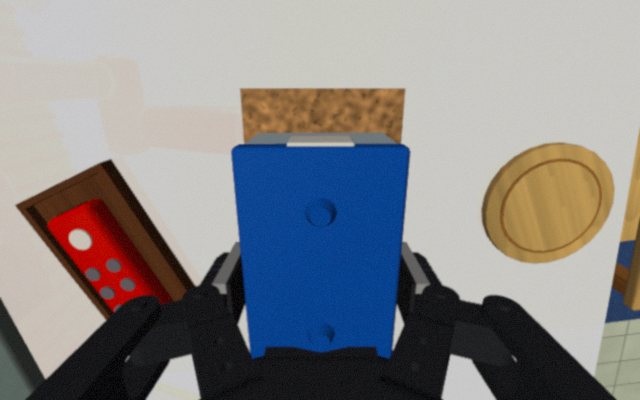

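View pics/scene8.png

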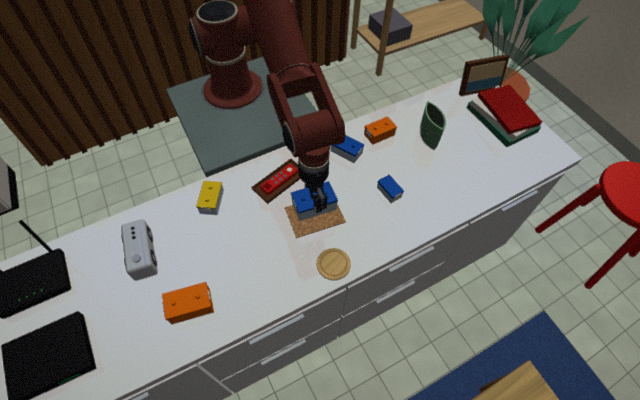

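>>> step_arm(
  motion=[
    [0, 0, -0.03, 0, 0, 0, 255],
    [0, 0, -0.06, 0, 0, 0, 255],
    [0, 0, -0.075, 0, 0, 0, 255],
    [0, 0, -0.083, 0, 0, 0, 255],
    [0, 0, -0.086, 0, 0, 0, 255],
    [0, 0, -0.086, 0, 0, 0, 255],
  ],
)

```text
time: 12.35
tool_pos: [0.614, 0.0083, 0.0276]
tool_rot: [0.002, 0.754, 0.656, -0.002]
contact_force: [0.7, 0.3, -1.3]
gripper_width: 0.783
```

>>> step_arm(
  motion=[
    [0, 0, -0.002, 0, 0, 0, 255],
    [0, 0, -0.004, 0, 0, 0, 255],
    [0, 0, -0.004, 0, 0, 0, 255],
  ],
)

```text
time: 12.65
tool_pos: [0.6144, 0.0083, 0.0273]
tool_rot: [0.002, 0.754, 0.656, -0.002]
contact_force: [-3.1, 0.8, 5.5]
gripper_width: 0.788
```

Touched down at the expected height (0.0233 + 4 mm). Release and rise.

>>> step_arm(
  motion=[
    [0, 0, 0, 0, 0, 0, 20],
    [0, 0, 0, 0, 0, 0, 0],
    [0, 0, 0, 0, 0, 0, 0],
    [0, 0, 0.02, 0, 0, 0, 0],
    [0, 0, 0.08, 0, 0, 0, 0],
    [0, 0, 0.16, 0, 0, 0, 0],
    [0, 0, 0.24, 0, 0, 0, 0],
    [0, 0, 0.3, 0, 0, 0, 0],
    [0, 0, 0.3, 0, 0, 0, 0],
    [0, 0, 0.3, 0, 0, 0, 0],
  ],
)

```text
time: 13.65
tool_pos: [0.6145, 0.0082, 0.1774]
tool_rot: [0.003, 0.754, 0.656, -0.002]
contact_force: [0.6, -0.0, 0.6]
gripper_width: 1.0
```

```bash
python3 - <<'E'
from h import *
plan(.4547,.212,.15,27.4)
st=monitor.state(); f=eyes.grab_frame('wrist'); save(f,'w9.png')
for r in rects(f,'blue',.054,st,roi=(200,0,440,400)): print(r)
f=eyes.grab_frame('scene'); save(f,'s9.png')
for r in rects(f,'blue',.054,roi=(250,110,540,300)): print(r)
E
```

```text
opt 0 shift [-0.3196  0.4076 -0.0547] turn [ 0.0041 -0.0013 -0.636 ] deg 54.7
opt 180 shift [-0.3196  0.4076 -0.0547] turn [0.0016 0.0049 1.4584] deg 125.3
t 13.65 pos [0.6145 0.0082 0.1774] xdir 82.06 zax [ 0.001  -0.0062 -1.    ] j [-0.1   0.07  1.69 -0.01  1.38  0.03] F [ 0.6 -0.   0.6] w 1.0
(0.6147523803710937, 0.012721214294433594, 109.23744201660156, 66.2925033569336, 82.0094985961914, array([320., 173.]))
(0.6168009033203125, 0.00916763687133789, 110.5274658203125, 68.74498748779297, 81.99498748779297, array([314., 206.]))
(0.660080810546875, 0.23585073852539062, 69.93533325195312, 41.997676849365234, 4.421128749847412, array([390., 186.]))
(0.46549569702148436, 0.20609526062011718, 90.2549057006836, 54.505409240722656, 27.151554107666016, array([347., 144.]))
```

View pics/w9.png

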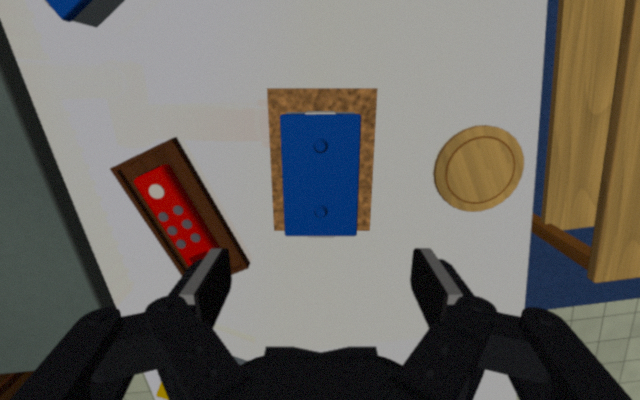

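>>> step_arm(
  motion=[
    [-0.05, 0.065, 0, 0, 0, -0.09, 0],
    [-0.1, 0.13, 0, 0, 0, -0.19, 0],
    [-0.15, 0.195, 0, 0, 0, -0.29, 0],
    [-0.2, 0.26, 0, 0, 0, -0.38, 0],
    [-0.25, 0.325, 0, 0, 0, -0.48, 0],
    [-0.3, 0.39, -0.03, 0.0041, -0.0013, -0.57, 0],
    [-0.32, 0.408, -0.07, 0.0041, -0.0013, -0.636, 0],
    [-0.32, 0.408, -0.11, 0.0041, -0.0013, -0.636, 0],
    [-0.32, 0.408, -0.11, 0.0041, -0.0013, -0.636, 0],
    [-0.32, 0.408, -0.11, 0.0041, -0.0013, -0.636, 0],
  ],
)

```text
time: 14.75
tool_pos: [0.453, 0.2119, 0.1195]
tool_rot: [-0.001, 0.972, 0.237, -0.002]
contact_force: [0.5, -0.6, -0.1]
gripper_width: 1.0
```

>>> step_arm(
  motion=[
    [0, 0, 0, 0, 0, 0, 0],
    [0, 0, 0, 0, 0, 0, 0],
  ],
)

```text
time: 14.95
tool_pos: [0.4549, 0.2122, 0.122]
tool_rot: [-0.001, 0.972, 0.237, 0.001]
contact_force: [0.2, -0.0, 0.3]
gripper_width: 1.001
```

```bash
python3 - <<'E'
from h import *
plan(.4547,.212,.015,27.4)
st=monitor.state(); f=eyes.grab_frame('wrist'); save(f,'w10.png')
for r in rects(f,'blue',.042,st,roi=(200,0,440,400)): print(r)
E
```

```text
opt 0 shift [-0.0004 -0.0003 -0.2139] turn [-0.0019  0.0003  0.0004] deg 0.2
opt 180 shift [-0.0004 -0.0003 -0.2139] turn [ 4.0000e-04  3.0000e-03 -2.0939e+00] deg 180.0
t 14.95 pos [0.4549 0.2122 0.122 ] xdir 27.36 zax [ 4.0e-04  2.9e-03 -1.0e+00] j [ 0.29 -0.15  2.    0.    1.29  1.38] F [ 0.2 -0.   0.3] w 1.001
(0.455529541015625, 0.2147478942871094, 90.67854309082031, 54.159976959228516, 27.92009162902832, array([319., 193.]))
```

View pics/w10.png

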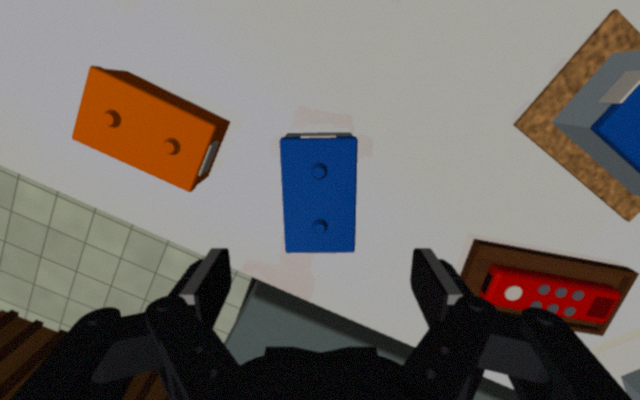

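>>> step_arm(
  motion=[
    [0.0005, 0.002, -0.05, -0.0019, 0, 0, 0],
    [0.0005, 0.002, -0.1, -0.0019, 0, 0, 0],
    [0.0005, 0.002, -0.15, -0.0019, 0, 0, 20],
    [0.0005, 0.002, -0.19, -0.0019, 0, 0, 20],
    [0.0005, 0.002, -0.22, -0.0019, 0, 0, 20],
    [0.0005, 0.002, -0.22, -0.0019, 0, 0, 20],
    [0.0005, 0.002, -0.22, -0.0019, 0, 0, 20],
    [0.0005, 0.002, -0.22, -0.0019, 0, 0, 20],
  ],
)

```text
time: 15.8
tool_pos: [0.4554, 0.2136, 0.0123]
tool_rot: [0.0, 0.972, 0.237, 0.001]
contact_force: [-0.4, -0.2, -0.2]
gripper_width: 0.921
```

>>> step_arm(
  motion=[
    [0, 0, 0, 0, 0, 0, 255],
    [0, 0, 0, 0, 0, 0, 255],
    [0, 0, 0, 0, 0, 0, 255],
    [0, 0, 0, 0, 0, 0, 255],
    [0, 0, 0, 0, 0, 0, 255],
    [0, 0, 0, 0, 0, 0, 255],
  ],
)

```text
time: 16.4
tool_pos: [0.4554, 0.2137, 0.0123]
tool_rot: [0.0, 0.972, 0.237, 0.001]
contact_force: [-0.7, 0.8, 6.0]
gripper_width: 0.642
```

```bash
python3 - <<'E'
from h import *
plan(.6148,.0105,.15,82.0)
st=monitor.state(); f=eyes.grab_frame('wrist'); save(f,'w11.png')
for r in rects(f,'blue',.042,st,roi=(200,0,440,400)): print(r)
a=f['pixels'][120:380,220:420,::-1]; cv2.imwrite('pics/w11z.png',cv2.resize(a,(460,598),interpolation=cv2.INTER_CUBIC))
E
```

```text
opt 0 shift [ 0.3188 -0.4064  0.2755] turn [-5.000e-04  7.000e-04  6.352e-01] deg 54.6
opt 180 shift [ 0.3188 -0.4064  0.2755] turn [ 8.0000e-04  6.0000e-04 -1.4592e+00] deg 125.4
t 16.4 pos [0.4554 0.2137 0.0123] xdir 27.41 zax [ 1.2e-03  2.0e-04 -1.0e+00] j [ 0.29  0.01  2.05 -0.    1.08  1.38] F [-0.7  0.8  6. ] w 0.642
(0.4596856689453125, 0.21647341918945312, 83.82582092285156, 54.824012756347656, 27.764911651611328, array([320., 265.]))
```

View pics/w11z.png

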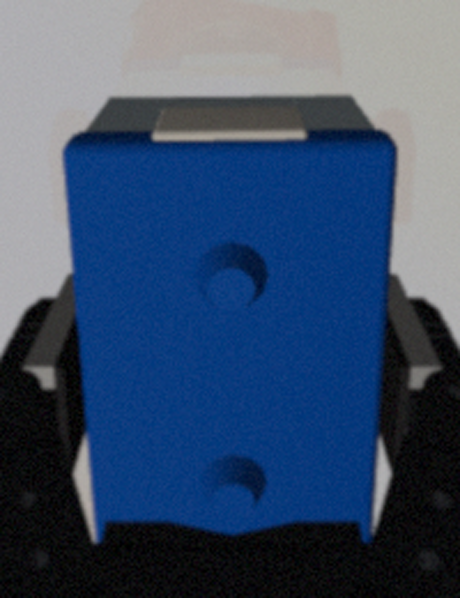

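```bash
python3 - <<'E'
from h import *
st=monitor.state(); f=eyes.grab_frame('wrist')
M=q2R(st['tool_rot']); p=np.array(st['tool_pos'])
P=back(f,[[320.4,245.2],[320.4,336]],.047,st); L=(P-p)@M; print('lugs tool',L.round(4))
E_=back(f,[[320.4,181]],.042,st); print('edge tool',((E_-p)@M).round(4))
a=cv2.imread('pics/w9.png')[90:250,260:380]; cv2.imwrite('pics/w9z.png',cv2.resize(a,(450,600),interpolation=cv2.INTER_CUBIC))
E
```

```text
lugs tool [[ 0.022  -0.0004 -0.0347]
 [-0.0211 -0.0004 -0.0348]]
edge tool [[ 0.0461 -0.0004 -0.0297]]
```

View pics/w9z.png

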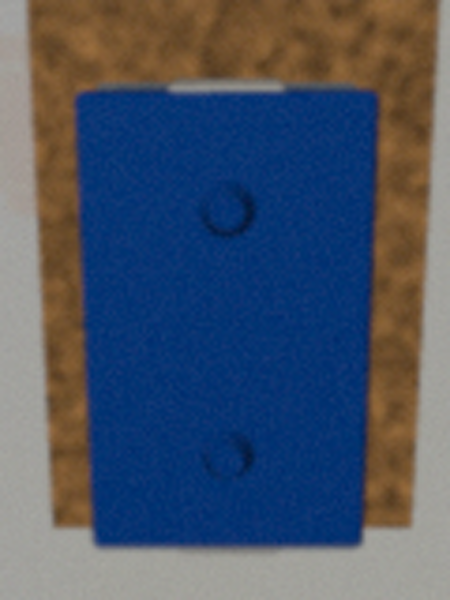

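```bash
python3 - <<'E'
from h import *
f=eyes.grab_frame('wrist')
z=np.array([.001,-.0062,-1]);z/=np.linalg.norm(z);a=np.radians(82.06);x=np.array([np.cos(a),np.sin(a),0]);x-=z*(x@z);x/=np.linalg.norm(x)
M=np.c_[x,np.cross(z,x),z]; q=R.from_matrix(M).as_quat()
st=dict(tool_pos=[.6145,.0082,.1774],tool_rot=[q[3],q[0],q[1],q[2]])
P=back(f,[[320.8,145.5],[320.8,211.3]],.059,st); print(P,P.mean(0),np.linalg.norm(P[0]-P[1]))
P=back(f,[[320.8,114.8],[320.8,235.3]],.054,st); print(P,P.mean(0),np.linalg.norm(P[0]-P[1]))
E
```

```text
[[ 0.61904671  0.04132073  0.059     ]
 [ 0.61083995 -0.01725957  0.059     ]] [0.61494333 0.01203058 0.059     ] 0.05915236240506044
[[ 0.62247284  0.06572377  0.054     ]
 [ 0.60721247 -0.04320542  0.054     ]] [0.61484266 0.01125918 0.054     ] 0.10999294345043659
```

>>> step_arm(
  motion=[
    [0, 0, 0.01, 0, 0, 0, 255],
    [0, 0, 0.04, 0, 0, 0, 255],
    [0, 0, 0.1, 0, 0, 0, 255],
    [0.02, -0.03, 0.16, 0, 0, 0.08, 255],
    [0.08, -0.1, 0.2, 0, 0, 0.17, 255],
    [0.13, -0.165, 0.2, 0, 0, 0.26, 255],
    [0.18, -0.23, 0.2, 0, 0, 0.35, 255],
    [0.23, -0.295, 0.2, 0, 0, 0.44, 255],
    [0.28, -0.36, 0.2, 0, 0, 0.53, 255],
    [0.32, -0.405, 0.2, 0, 0, 0.61, 255],
  ],
)

```text
time: 17.55
tool_pos: [0.6146, 0.0086, 0.1102]
tool_rot: [0.0, 0.766, 0.643, -0.001]
contact_force: [0.6, -0.3, -0.7]
gripper_width: 0.649
```

>>> step_arm(
  motion=[
    [0, 0, 0, 0, 0, 0.026, 255],
    [0, 0, 0, 0, 0, 0.026, 255],
    [0, 0, 0, 0, 0, 0.026, 255],
  ],
)

```text
time: 17.85
tool_pos: [0.6133, 0.011, 0.1101]
tool_rot: [-0.0, 0.755, 0.656, -0.001]
contact_force: [0.2, -0.2, -1.9]
gripper_width: 0.642
```

```bash
python3 - <<'E'
from h import *
plan(.6154,.0112,.082,82.0)
st=monitor.state(); f=eyes.grab_frame('wrist'); save(f,'w12.png')
print(proj(f,[[.615+np.cos(np.radians(82))*.056*s+c*np.sin(np.radians(82))*.034,.0115+np.sin(np.radians(82))*.056*s-c*.034*np.cos(np.radians(82)),.054] for s,c in((1,-1),(1,1),(-1,-1),(-1,1))],st))
E
```

```text
opt 0 shift [ 0.0041  0.0004 -0.0561] turn [ 0.0007 -0.0013 -0.0002] deg 0.1
opt 180 shift [ 0.0041  0.0004 -0.0561] turn [2.1000e-03 1.2000e-03 2.0942e+00] deg 180.0
t 17.85 pos [0.6133 0.011  0.1101] xdir 82.02 zax [-0.002  -0.0011 -1.    ] j [-0.1   0.13  1.74 -0.    1.27  0.04] F [ 0.2 -0.2 -1.9] w 0.642
[[269.13214091 126.85992026]
 [377.99686364 126.83806932]
 [276.93470109 281.37018325]
 [369.45556641 281.4754798 ]]
```

View pics/w12.png

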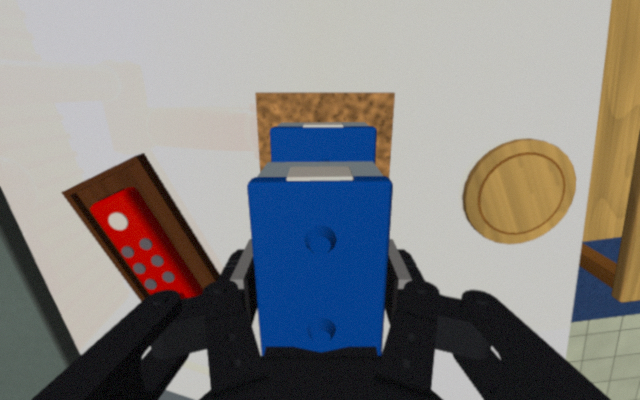

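>>> step_arm(
  motion=[
    [0.004, 0.0005, -0.02, 0, 0, 0, 255],
    [0.004, 0.0005, -0.04, 0, 0, 0, 255],
    [0.004, 0.0005, -0.06, 0, 0, 0, 255],
    [0.004, 0.0005, -0.06, 0, 0, 0, 255],
    [0.004, 0.0005, -0.06, 0, 0, 0, 255],
  ],
)

```text
time: 18.4
tool_pos: [0.6156, 0.0112, 0.0799]
tool_rot: [-0.0, 0.754, 0.657, -0.001]
contact_force: [0.5, 0.1, -1.2]
gripper_width: 0.648
```

```bash
python3 - <<'E'
from h import *
plan(.6154,.0112,.068,82.0)
st=monitor.state(); f=eyes.grab_frame('wrist'); save(f,'w13.png')
print(proj(f,[[.615+np.cos(np.radians(82))*.056*s+c*np.sin(np.radians(82))*.034,.0115+np.sin(np.radians(82))*.056*s-c*.034*np.cos(np.radians(82)),.054] for s,c in((1,-1),(1,1),(-1,-1),(-1,1))],st))
a=f['pixels'][80:380,200:440,::-1]; cv2.imwrite('pics/w13z.png',cv2.resize(a,(480,600),interpolation=cv2.INTER_CUBIC))
E
```

```text
opt 0 shift [-0.0004 -0.     -0.0238] turn [ 0.0008 -0.0012 -0.0009] deg 0.1
opt 180 shift [-0.0004 -0.     -0.0238] turn [2.0000e-03 1.3000e-03 2.0935e+00] deg 179.9
t 18.4 pos [0.6156 0.0112 0.0799] xdir 82.08 zax [-0.0019 -0.0013 -1.    ] j [-0.1   0.17  1.75 -0.    1.22  0.04] F [ 0.5  0.1 -1.2] w 0.648
[[256.16497342 134.2295148 ]
 [383.62100651 134.33407397]
 [267.16831263 309.20456604]
 [372.66683384 309.44388792]]
```

View pics/w13z.png

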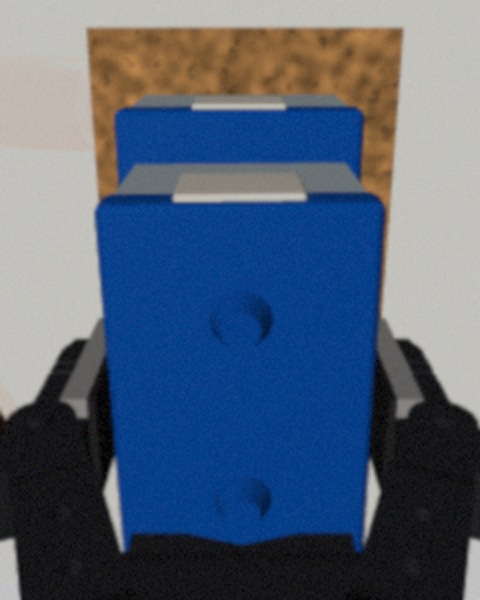

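>>> step_arm(
  motion=[
    [-0.0003, 0, -0.008, 0, 0, 0, 255],
    [-0.0003, 0, -0.014, 0, 0, 0, 255],
    [-0.0003, 0, -0.018, 0, 0, 0, 255],
    [-0.0003, 0, -0.022, 0, 0, 0, 255],
    [-0.0003, 0, -0.025, 0, 0, 0, 255],
    [-0.0003, 0, -0.025, 0, 0, 0, 255],
  ],
)

```text
time: 19.05
tool_pos: [0.6158, 0.011, 0.068]
tool_rot: [0.0, 0.754, 0.656, -0.001]
contact_force: [-0.2, 0.2, -0.7]
gripper_width: 0.649
```

>>> step_arm(
  motion=[
    [0, 0, -0.002, 0, 0, 0, 255],
    [0, 0, -0.004, 0, 0, 0, 255],
    [0, 0, -0.004, 0, 0, 0, 255],
    [0, 0, -0.004, 0, 0, 0, 255],
  ],
)

```text
time: 19.45
tool_pos: [0.6161, 0.011, 0.0664]
tool_rot: [0.0, 0.754, 0.656, -0.001]
contact_force: [0.3, -0.2, -1.3]
gripper_width: 0.643
```

>>> step_arm(
  motion=[
    [0, 0, -0.002, 0, 0, 0, 255],
    [0, 0, -0.003, 0, 0, 0, 255],
    [0, 0, -0.003, 0, 0, 0, 255],
  ],
)

```text
time: 19.75
tool_pos: [0.6162, 0.011, 0.0663]
tool_rot: [0.0, 0.754, 0.657, -0.001]
contact_force: [-3.7, 0.4, 6.3]
gripper_width: 0.647
```

Home height 0.0663 reached exactly as predicted, with contact. Release and rise, then look.

>>> step_arm(
  motion=[
    [0, 0, 0, 0, 0, 0, 50],
    [0, 0, 0, 0, 0, 0, 20],
    [0, 0, 0, 0, 0, 0, 0],
    [0, 0, 0.02, 0, 0, 0, 0],
    [0, 0, 0.08, 0, 0, 0, 0],
    [0, 0, 0.16, 0, 0, 0, 0],
    [0, 0, 0.22, 0, 0, 0, 0],
    [0, 0, 0.22, 0, 0, 0, 0],
    [0, 0, 0.22, 0, 0, 0, 0],
    [0, 0, 0.22, 0, 0, 0, 0],
  ],
)

```text
time: 20.75
tool_pos: [0.6151, 0.0111, 0.1734]
tool_rot: [-0.0, 0.754, 0.656, -0.001]
contact_force: [0.1, -0.4, -0.6]
gripper_width: 1.0
```

```bash
python3 - <<'E'
from h import *
plan(.6494,.2457,.15,4.3)
st=monitor.state(); f=eyes.grab_frame('wrist'); save(f,'w14.png'); np.save('pics/w14.npy',{'f':f,'st':st},allow_pickle=True)
for r in rects(f,'blue',.096,st,roi=(200,0,440,400)): print(r)
a=f['pixels'][80:280,240:400,::-1]; cv2.imwrite('pics/w14z.png',cv2.resize(a,(480,600),interpolation=cv2.INTER_CUBIC))
f=eyes.grab_frame('scene'); save(f,'s14.png')
E
```

```text
opt 0 shift [ 0.0686  0.4692 -0.0468] turn [-6.000e-04 -2.100e-03 -9.048e-01] deg 77.8
opt 180 shift [ 0.0686  0.4692 -0.0468] turn [ 2.2000e-03 -6.0000e-04  1.1896e+00] deg 102.2
t 20.75 pos [0.6151 0.0111 0.1734] xdir 82.06 zax [-0.0028 -0.0012 -1.    ] j [-0.1   0.07  1.69 -0.    1.38  0.04] F [ 0.1 -0.4 -0.6] w 1.0
(0.6160972290039063, 0.01904560089111328, 103.4332046508789, 56.17215347290039, 82.1977767944336, array([321., 184.]))
```

View pics/w14z.png

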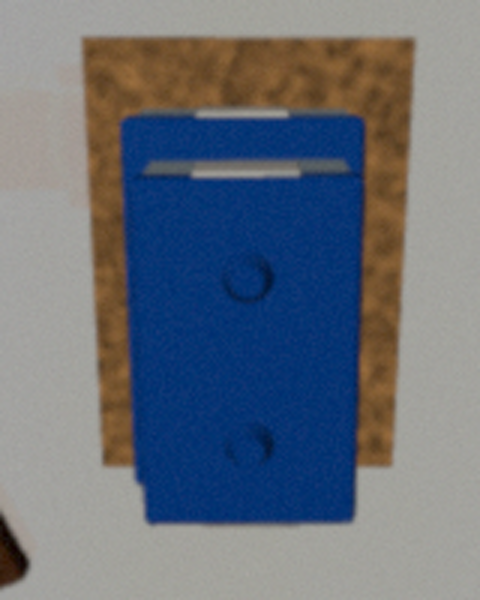

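View pics/s14.png

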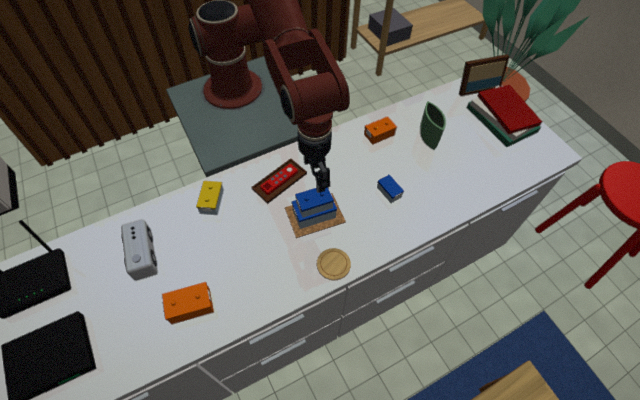

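```bash
python3 - <<'E'
from h import *
d=np.load('pics/w14.npy',allow_pickle=True).item(); f=d['f'];st=d['st']
P=back(f,[[322.7,172.3],[323.3,228.3]],.101,st); print(P,P.mean(0),np.linalg.norm(P[0]-P[1]))
P=back(f,[[322.5,139.3],[323.3,254]],.096,st); print(P,P.mean(0),np.linalg.norm(P[0]-P[1]))
E
```

```text
[[ 0.61939498  0.03391212  0.101     ]
 [ 0.61392175 -0.009004    0.101     ]] [0.61665837 0.01245406 0.101     ] 0.043263721184676016
[[ 0.62235303  0.0562436   0.096     ]
 [ 0.61061082 -0.03326139  0.096     ]] [0.61648192 0.0114911  0.096     ] 0.09027193408437631
```

>>> step_arm(
  motion=[
    [0, 0.05, 0, 0, 0, -0.09, 0],
    [0, 0.11, 0, 0, 0, -0.19, 0],
    [0.01, 0.17, 0, 0, 0, -0.28, 0],
    [0.02, 0.23, 0, 0, 0, -0.37, 0],
    [0.03, 0.29, 0, 0, 0, -0.46, 0],
    [0.04, 0.35, 0, 0, 0, -0.55, 0],
    [0.05, 0.41, 0, 0, 0, -0.64, 0],
    [0.07, 0.469, -0.03, 0, 0, -0.73, 0],
    [0.07, 0.469, -0.06, 0, 0, -0.82, 0],
    [0.07, 0.469, -0.1, 0, 0, -0.905, 0],
  ],
)

```text
time: 21.85
tool_pos: [0.6508, 0.2467, 0.1233]
tool_rot: [0.0, 0.999, 0.036, -0.001]
contact_force: [-0.3, -0.1, 0.1]
gripper_width: 0.996
```

>>> step_arm(
  motion=[
    [0, 0, 0, 0, 0, 0, 0],
    [0, 0, 0, 0, 0, 0, 0],
    [0, 0, 0, 0, 0, 0, 0],
  ],
)

```text
time: 22.15
tool_pos: [0.6515, 0.2454, 0.1257]
tool_rot: [-0.0, 0.999, 0.038, -0.0]
contact_force: [-0.2, 0.4, 0.2]
gripper_width: 0.998
```

```bash
python3 - <<'E'
from h import *
plan(.6494,.2457,.012,4.3)
st=monitor.state(); f=eyes.grab_frame('wrist'); save(f,'w15.png')
for r in rects(f,'blue',.036,st,roi=(200,0,440,400)): print(r)
E
```

```text
opt 0 shift [-0.0042  0.0006 -0.2274] turn [-0.0002 -0.0002 -0.0008] deg 0.1
opt 180 shift [-0.0042  0.0006 -0.2274] turn [ 4.0000e-04 -4.0000e-04  2.0936e+00] deg 179.9
t 22.15 pos [0.6515 0.2454 0.1257] xdir 4.37 zax [-3.e-04  4.e-04 -1.e+00] j [0.25 0.29 1.52 0.   1.33 1.75] F [-0.2  0.4  0.2] w 0.998
(0.6509351196289063, 0.2478370819091797, 70.17020416259766, 42.307952880859375, 4.265349388122559, array([318., 193.]))
```

View pics/w15.png

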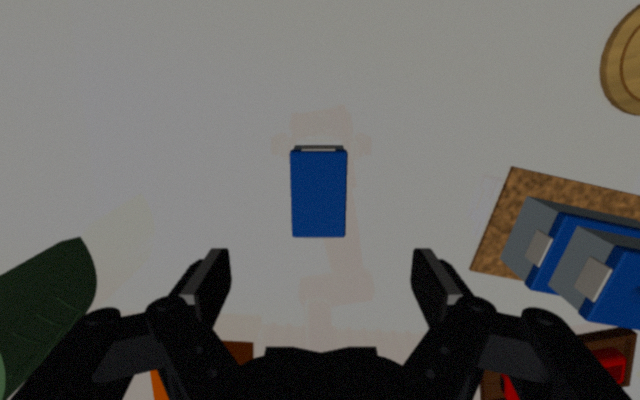

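>>> step_arm(
  motion=[
    [-0.002, 0.0035, -0.05, 0, 0, 0, 30],
    [-0.002, 0.0035, -0.1, 0, 0, 0, 40],
    [-0.002, 0.0035, -0.15, 0, 0, 0, 50],
    [-0.002, 0.0035, -0.2, 0, 0, 0, 50],
    [-0.002, 0.0035, -0.23, 0, 0, 0, 50],
    [-0.002, 0.0035, -0.23, 0, 0, 0, 50],
    [-0.002, 0.0035, -0.23, 0, 0, 0, 50],
    [-0.002, 0.0035, -0.23, 0, 0, 0, 50],
  ],
)

```text
time: 23.0
tool_pos: [0.6516, 0.2477, 0.0121]
tool_rot: [-0.0, 0.999, 0.037, 0.001]
contact_force: [-0.2, 0.1, 0.7]
gripper_width: 0.803
```

>>> step_arm(
  motion=[
    [0, 0, 0, 0, 0, 0, 255],
    [0, 0, 0, 0, 0, 0, 255],
    [0, 0, 0, 0, 0, 0, 255],
    [0, 0, 0, 0, 0, 0, 255],
    [0, 0, 0, 0, 0, 0, 255],
    [0, 0, 0, 0, 0, 0, 255],
  ],
)

```text
time: 23.6
tool_pos: [0.6513, 0.2476, 0.0116]
tool_rot: [-0.0, 0.999, 0.037, 0.001]
contact_force: [0.0, -0.9, 5.6]
gripper_width: 0.503
```

```bash
python3 - <<'E'
from h import *
plan(.6158,.0115,.15,82.0)
st=monitor.state(); f=eyes.grab_frame('wrist'); save(f,'w16.png')
M=q2R(st['tool_rot']); p=np.array(st['tool_pos'])
m=masks(f['pixels'])['blue'].astype(np.uint8); m[:,:200]=0;m[:,440:]=0
c=max(cv2.findContours(m,0,1)[0],key=cv2.contourArea).reshape(-1,2)
L=(back(f,c,.036,st)-p)@M; print('tool extents x',L[:,0].min(),L[:,0].max(),'y',L[:,1].min(),L[:,1].max())
a=f['pixels'][120:380,220:420,::-1]; cv2.imwrite('pics/w16z.png',cv2.resize(a,(460,598),interpolation=cv2.INTER_CUBIC))
E
```

```text
opt 0 shift [-0.071  -0.4722  0.2768] turn [-1.000e-03  4.000e-04  9.042e-01] deg 77.7
opt 180 shift [-0.071  -0.4722  0.2768] turn [ 4.0000e-04  1.1000e-03 -1.1901e+00] deg 102.3
t 23.6 pos [0.6513 0.2476 0.0116] xdir 4.29 zax [ 1.3e-03  8.0e-04 -1.0e+00] j [0.26 0.42 1.57 0.   1.15 1.75] F [ 0.  -0.9  5.6] w 0.503
tool extents x -0.03445052253613946 0.035655320847776145 y -0.022117403959571555 0.020905315500053485
```

View pics/w16z.png

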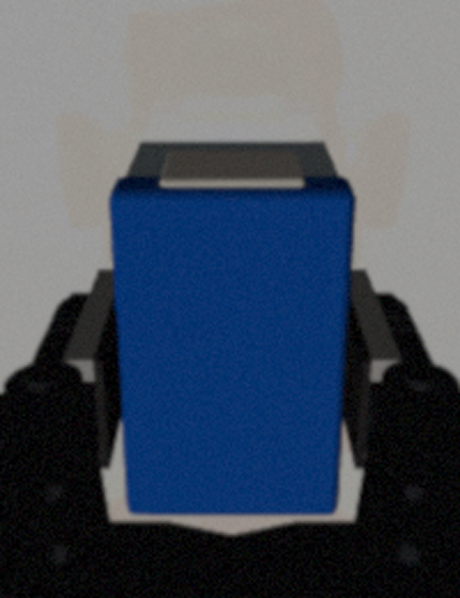

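>>> step_arm(
  motion=[
    [0, 0, 0.01, 0, 0, 0, 255],
    [0, 0, 0.04, 0, 0, 0, 255],
    [0, 0, 0.1, 0, 0, 0.05, 255],
    [0, -0.02, 0.18, 0, 0, 0.14, 255],
    [-0.01, -0.08, 0.25, 0, 0, 0.23, 255],
    [-0.02, -0.16, 0.28, 0, 0, 0.32, 255],
    [-0.03, -0.24, 0.28, 0, 0, 0.41, 255],
    [-0.04, -0.32, 0.28, 0, 0, 0.5, 255],
    [-0.05, -0.38, 0.28, 0, 0, 0.59, 255],
    [-0.06, -0.43, 0.28, 0, 0, 0.68, 255],
  ],
)

```text
time: 24.65
tool_pos: [0.6194, 0.0305, 0.1504]
tool_rot: [0.0, 0.853, 0.522, -0.001]
contact_force: [1.0, 0.2, -0.5]
gripper_width: 0.5
```

>>> step_arm(
  motion=[
    [-0.005, -0.025, 0, 0, 0, 0.09, 255],
    [-0.0094, -0.0424, 0, 0, 0, 0.18, 255],
    [-0.0094, -0.0424, 0, 0, 0, 0.224, 255],
    [-0.0094, -0.0424, 0, 0, 0, 0.224, 255],
    [-0.0094, -0.0424, 0, 0, 0, 0.224, 255],
    [-0.0094, -0.0424, 0, 0, 0, 0.224, 255],
  ],
)

```text
time: 25.25
tool_pos: [0.6153, 0.0113, 0.15]
tool_rot: [0.0, 0.755, 0.656, -0.001]
contact_force: [-0.2, -0.1, -1.5]
gripper_width: 0.505
```

```bash
cat > chk.py <<'E'
from h import *
plan(.6166,.0114,.118,82.0)
st=monitor.state(); f=eyes.grab_frame('wrist'); save(f,sys.argv[1]+'.png')
c,s=np.cos(np.radians(82)),np.sin(np.radians(82))
print(proj(f,[[.6162+c*a+s*b,.0114+s*a-c*b,.096] for a,b in((.046,-.028),(.046,.028),(-.046,-.028),(-.046,.028))],st))
a=f['pixels'][80:380,200:440,::-1]; cv2.imwrite('pics/%sz.png'%sys.argv[1],cv2.resize(a,(480,600),interpolation=cv2.INTER_CUBIC))
E
python3 chk.py w17
```

```text
opt 0 shift [ 0.0027  0.0002 -0.064 ] turn [ 0.0009 -0.0002  0.0006] deg 0.1
opt 180 shift [ 0.0027  0.0002 -0.064 ] turn [-3.0000e-04 -1.5000e-03 -2.0938e+00] deg 179.9
t 25.25 pos [0.6153 0.0113 0.15  ] xdir 81.95 zax [-3.0e-04 -1.4e-03 -1.0e+00] j [-0.1   0.09  1.71 -0.    1.34  0.04] F [-0.2 -0.1 -1.5] w 0.505
[[277.71499264 144.24288484]
 [366.82910405 144.10099457]
 [283.34988237 271.79687914]
 [361.21965935 271.72329862]]
```

View pics/w17z.png

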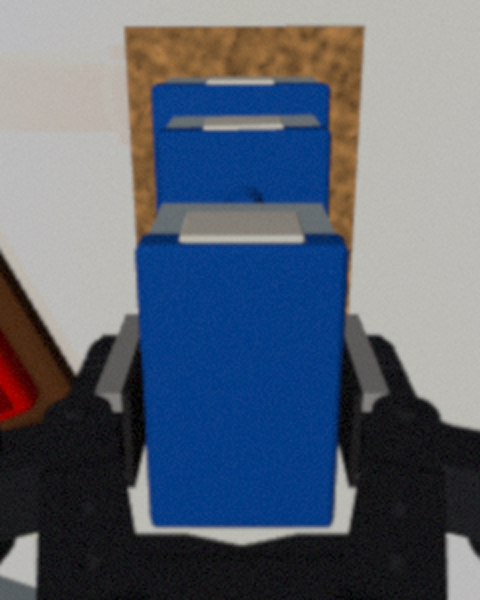

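>>> step_arm(
  motion=[
    [0.0025, 0, -0.02, 0, 0, 0, 255],
    [0.0025, 0, -0.04, 0, 0, 0, 255],
    [0.0025, 0, -0.058, 0, 0, 0, 255],
    [0.0025, 0, -0.064, 0, 0, 0, 255],
    [0.0025, 0, -0.064, 0, 0, 0, 255],
    [0.0025, 0, -0.064, 0, 0, 0, 255],
  ],
)

```text
time: 25.9
tool_pos: [0.6166, 0.0111, 0.1178]
tool_rot: [0.0, 0.755, 0.656, -0.001]
contact_force: [0.5, 0.1, -1.2]
gripper_width: 0.499
```

```bash
python3 chk.py w18
```

```text
opt 0 shift [-0.0001  0.0006  0.0004] turn [ 0.0009 -0.0003  0.0003] deg 0.1
opt 180 shift [-0.0001  0.0006  0.0004] turn [-4.0000e-04 -1.4000e-03 -2.0941e+00] deg 180.0
t 25.9 pos [0.6166 0.0111 0.1178] xdir 81.98 zax [-4.0e-04 -1.4e-03 -1.0e+00] j [-0.1   0.13  1.73 -0.    1.29  0.04] F [ 0.5  0.1 -1.2] w 0.499
[[267.13693036 154.22680376]
 [372.71175169 154.12041997]
 [275.16412595 300.33483002]
 [365.23256582 300.31547689]]
```

View pics/w18z.png

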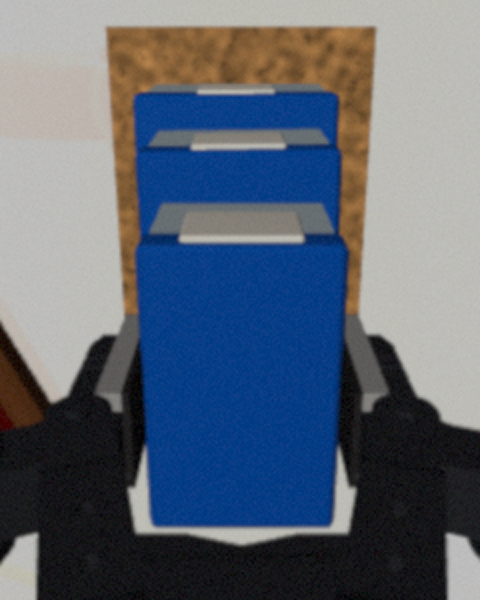

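>>> step_arm(
  motion=[
    [-0.0004, 0.0004, -0.005, 0, 0, 0, 255],
    [-0.0004, 0.0004, -0.009, 0, 0, 0, 255],
    [-0.0004, 0.0004, -0.013, 0, 0, 0, 255],
    [-0.0004, 0.0004, -0.017, 0, 0, 0, 255],
    [-0.0004, 0.0004, -0.02, 0, 0, 0, 255],
    [-0.0004, 0.0004, -0.02, 0, 0, 0, 255],
  ],
)

```text
time: 26.55
tool_pos: [0.6164, 0.0112, 0.1077]
tool_rot: [0.0, 0.755, 0.656, -0.001]
contact_force: [0.4, 0.2, -1.2]
gripper_width: 0.505
```

>>> step_arm(
  motion=[
    [0, 0, -0.002, 0, 0, 0, 255],
    [0, 0, -0.0025, 0, 0, 0, 255],
    [0, 0, -0.003, 0, 0, 0, 255],
    [0, 0, -0.003, 0, 0, 0, 255],
  ],
)

```text
time: 26.95
tool_pos: [0.6166, 0.0112, 0.1076]
tool_rot: [0.0, 0.755, 0.656, -0.001]
contact_force: [-3.6, 1.0, 5.1]
gripper_width: 0.5
```

Home at 0.1076 as predicted, with contact. Release and retreat.

>>> step_arm(
  motion=[
    [0, 0, 0, 0, 0, 0, 95],
    [0, 0, 0, 0, 0, 0, 70],
    [0, 0, 0, 0, 0, 0, 50],
    [0, 0, 0.02, 0, 0, 0, 40],
    [0, 0, 0.08, 0, 0, 0, 0],
    [0, 0, 0.16, 0, 0, 0, 0],
    [0, 0, 0.24, 0, 0, 0, 0],
    [0, 0, 0.24, 0, 0, 0, 0],
    [0, 0, 0.24, 0, 0, 0, 0],
    [0, 0, 0.24, 0, 0, 0, 0],
  ],
)

```text
time: 27.95
tool_pos: [0.6156, 0.0113, 0.2251]
tool_rot: [-0.0, 0.755, 0.656, -0.001]
contact_force: [-0.7, 0.3, 0.3]
gripper_width: 1.002
```

>>> step_arm(
  motion=[
    [0, 0.1, 0.02, 0, 0, 0, 0],
    [0, 0.2, 0.04, 0, 0, 0, 0],
    [-0.1, 0.3, 0.04, 0, 0, 0, 0],
    [-0.2, 0.4, 0.04, 0, 0, 0, 0],
    [-0.3, 0.5, 0.04, 0, 0, 0, 0],
    [-0.3, 0.5, 0.04, 0, 0, 0, 0],
    [-0.3, 0.5, 0.04, 0, 0, 0, 0],
  ],
)

```text
time: 28.65
tool_pos: [0.4625, 0.2635, 0.2441]
tool_rot: [-0.001, 0.753, 0.658, -0.002]
contact_force: [-0.4, 0.5, 0.8]
gripper_width: 1.004
```

```bash
python3 - <<'E'
from h import *
for c in('top','scene'):
    f=eyes.grab_frame(c); save(f,c+'20.png')
    f0=np.load('pics/%s0.npy'%c,allow_pickle=True).item()['f']
    roi=(100,110,540,300) if c=='top' else (100,90,450,330)
    for r in rects(f,'blue',.132,roi=roi): print(c,'small',np.round(r[:5],4))
    for r in rects(f,'red',.023,roi=roi): print(c,'remote',np.round(r[:5],4))
    for g in (f0,f):
        for r in rects(g,'yellow',.042,roi=roi): print(c,'yellow',np.round(r[:5],4))
        for n in('speaker','vase','coaster'):pass
    Q=[]
    for zl,L,W,ce in((.054,112,68,(.615,.0115)),(.096,92,56,(.6158,.0114)),(.132,72,44,(.6164,.0112))):
        cc,s=np.cos(np.radians(82)),np.sin(np.radians(82))
        Q.append(proj(f,[[ce[0]+cc*a*L/2e3+s*b*W/2e3,ce[1]+s*a*L/2e3-cc*b*W/2e3,zl] for a,b in((1,-1),(1,1),(-1,1),(-1,-1))]))
    x,y=(260,150) if c=='top' else (250,150)
    k=5; a=cv2.resize(f['pixels'][y:y+110,x:x+120,::-1],None,fx=k,fy=k,interpolation=cv2.INTER_CUBIC)
    for q in Q: cv2.polylines(a,[np.int32((q-[x,y])*k)],True,(0,255,0),1)
    cv2.imwrite('pics/%s20z.png'%c,a)
    for n in('speaker','vase','coaster'): print(c,n,[ (d['p'],np.round(d['uv'],1)) for d in eyes.pinpoint(n,c)[:1]])
plan(0,0,0,0)
E
```

```text
top small [6.020000e-01 9.000000e-03 1.022283e+02 6.856310e+01 8.219920e+01]
top remote [  0.4116   0.5504 166.7252  23.2786  20.7683]
top remote [ 4.600000e-01 -2.800000e-02  1.247584e+02  3.770010e+01 -7.351310e+01]
top remote [  0.4971   0.4848 136.3262  66.5126 -69.0061]
top remote [  0.4479   0.3726 245.0287  24.4253  21.056 ]
top yellow [  0.432   -0.2355  90.259   55.0759 -32.8503]
top yellow [  0.4322  -0.2356  89.7363  55.0759 -32.8503]
top speaker [(0.65, array([489.3, 228.3]))]
top vase [(0.56, array([145.2, 227.7]))]
top coaster [(0.62, array([322.8, 141.8]))]
scene small [ 6.43100e-01 -1.08000e-02  1.02730e+02  9.91371e+01  8.19376e+01]
scene remote [ 4.618000e-01 -2.790000e-02  1.238176e+02  3.886560e+01 -7.335050e+01]
scene yellow [  0.4334  -0.2355  89.5608  54.9705 -32.6396]
scene yellow [  0.4331  -0.2359  89.6266  54.3634 -32.3802]
scene speaker [(0.95, array([146. , 252.8]))]
scene vase [(0.87, array([422.4, 135.4]))]
scene coaster [(0.88, array([332.2, 263.5]))]
opt 0 shift [-0.9346 -0.5204 -0.4919] turn [ 6.000e-04 -1.400e-03 -9.525e-01] deg 81.9
opt 180 shift [-0.9346 -0.5204 -0.4919] turn [1.4000e-03 7.0000e-04 1.1419e+00] deg 98.1
t 29.05 pos [0.4673 0.2602 0.246 ] xdir 81.86 zax [-8.0e-04 -1.9e-03 -1.0e+00] j [ 0.37 -0.17  1.8  -0.    1.51  0.51] F [ 0.  -0.3 -1.2] w 0.999
```

View pics/scene20z.png

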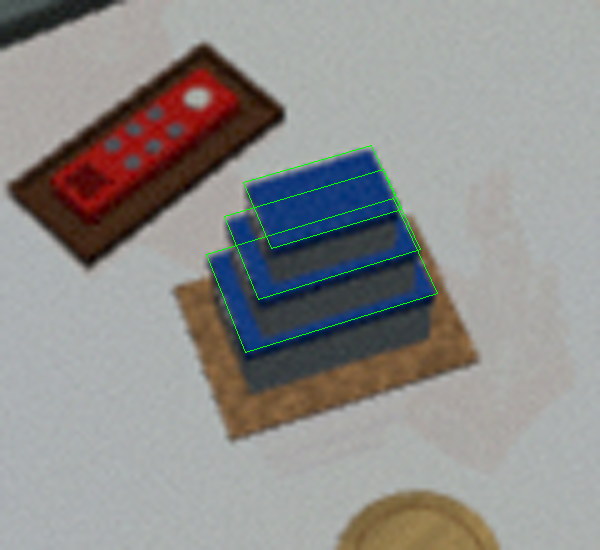

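View pics/top20z.png

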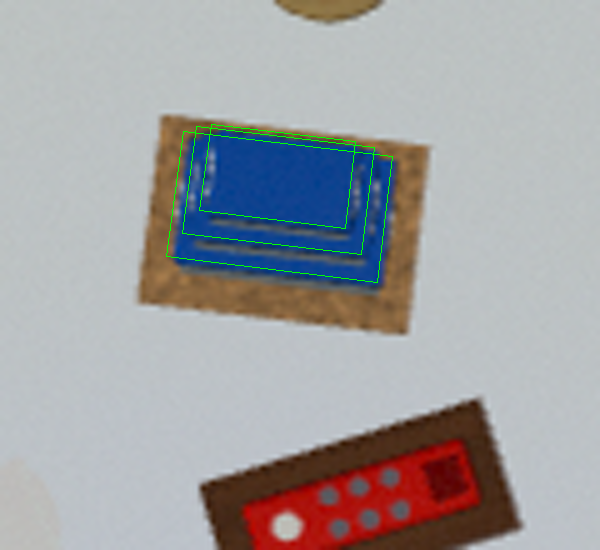

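View pics/scene20.png

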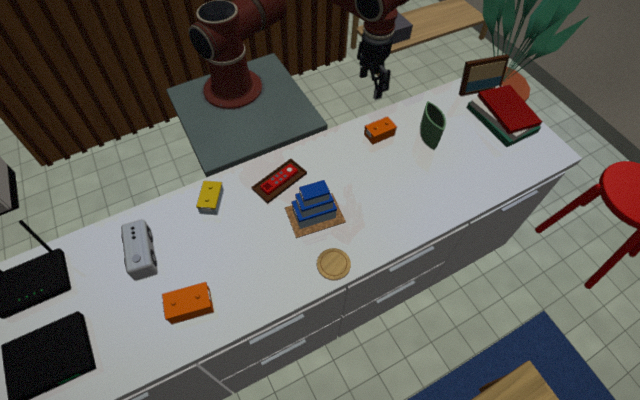

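```bash
python3 -c "
from h import *
print(manip.job_done())"
```

```text
the job is handed in; nothing more can be done
None
```

The job is handed in at about 29 s. The red remote lies flat, buttons up, in the wooden tray. The large, medium and small blue-lidded boxes are stacked on the cork mat.

- **Remote:** in the last pictures it sits within about 2 mm of the tray centre and within 1° of its long axis.
- **Stack:** each box touched down with only 5–8 N of contact, within about 0.5 mm of the predicted height. The medium went home at TCP 66.3 mm and the small at 107.6 mm. The large box is within about 3 mm of the mat centre in the views I measured.
- **Bystanders:** the yellow box did not move measurably (under 1 mm). The network's points for the vase and coaster shifted by about a pixel or two. The speaker's shifted by up to 6 pixels (scene view), which I put down to detection scatter, because the arm never went near it.
- **Disagreements:** in the top view the predicted lid outlines sit up to about 5 mm off the picture. The offset is much the same for all three boxes, which is more than the stated 2 mm calibration. The scene and wrist views fit within about 1–2 mm. My colour-based measurement of the small box alone failed at the end, because all three lids merged into one blue patch. Its seating is therefore confirmed by the touch height and the overlays instead.

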